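# Put the small tool batteries on charge

### The job

Put every small tool battery on charge: swing up the charging dock's contact bar, lift the loose white cover off each battery that has one and put the cover in the blue tray, and stand each battery, terminals up, in a well of its own. Then swing the contact bar fully shut so that it drives the batteries home, and let go. Leave the other things on the bench, the big saw battery among them, where they are.

Things in the scene. Friction and masses are not known exactly. Their poses are not given: they have to be found in the camera images.
- dock: grey charging dock, fixed: a block 180 mm deep, 280 wide, 45 high, with a row of three rectangular wells in its front half and two steel hinge cheeks (94 mm high, 306 mm apart outside) near its back. Origin: on the bench under the middle well; x from the dock's front to its back (the robot stands in front), y along the row, z up. The block runs from x = -45 to +135 mm
- well0 (a point): centre of the mouth of well 0, in the dock's top face; axes as the dock's. Wells 56 mm (x) by 70 (y), 85 mm apart along y: a small battery fits, either way round, with 2 mm to spare a side. The floor is a sprung plate 14 mm below the mouth, which carries a battery's weight; the bar drives it down a further 8 mm (about 6 N)
- well1 (a point): centre of the mouth of well 1, in the dock's top face; axes as the dock's. Wells 56 mm (x) by 70 (y), 85 mm apart along y: a small battery fits, either way round, with 2 mm to spare a side. The floor is a sprung plate 14 mm below the mouth, which carries a battery's weight; the bar drives it down a further 8 mm (about 6 N)
- well2 (a point): centre of the mouth of well 2, in the dock's top face; axes as the dock's. Wells 56 mm (x) by 70 (y), 85 mm apart along y: a small battery fits, either way round, with 2 mm to spare a side. The floor is a sprung plate 14 mm below the mouth, which carries a battery's weight; the bar drives it down a further 8 mm (about 6 N)
- contact_bar (a joint): bar's swing, rad: 0 = fully shut, level over the wells, growing as it swings up and back to its stop at 1.95, leaning back past upright. Stiff friction hinge: stays where left; about 10 N at the handle moves it either way, also over the last 0.1 rad onto the batteries. Two side arms, a cross beam 105 mm from the hinge with a contact block over each well, a handle 190 mm from the hinge
- bar_hinge (a point): middle of the bar's hinge axis (along the dock's y), 105 mm behind the wells' centres and 81 mm above the bench; axes as the dock's
- bar_handle (a point): middle of the bar's handle: a black round bar 16 mm thick, 280 mm long, parallel to the hinge axis and 190 mm from it; when shut it is level with the hinge, 85 mm in front of the wells' centres. The 24 mm wide cross beam lies 85 mm nearer the hinge
- pack0_mid (a point): small battery 0: its centre, 25 mm above its underside. Black block 52 mm (x) by 66 (y), 36 tall (lowest 6 mm 48 x 62), on it a grey terminal tower 38 x 43, 14 tall; 50 mm tall in all, about 0.22 kg. z points up along it. May wear a cover
- pack1_mid (a point): small battery 1: its centre, 25 mm above its underside. Black block 52 mm (x) by 66 (y), 36 tall (lowest 6 mm 48 x 62), on it a grey terminal tower 38 x 43, 14 tall; 50 mm tall in all, about 0.22 kg. z points up along it. May wear a cover
- pack2_mid (a point): small battery 2: its centre, 25 mm above its underside. Black block 52 mm (x) by 66 (y), 36 tall (lowest 6 mm 48 x 62), on it a grey terminal tower 38 x 43, 14 tall; 50 mm tall in all, about 0.22 kg. z points up along it. Never covered; None if absent
- cover0_mid (a point): loose white terminal cover of battery 0: its centre, 10 mm above its lower edge. A cap 47 mm (x) by 52 (y), 20 tall, skirt 12 deep, 18 g; sits over the tower with 1.5 mm play, lower edge 38 mm above the battery's underside (2 mm over the shoulder), axes as the battery's; lifts straight off. None if battery 0 has no cover
- cover1_mid (a point): loose white terminal cover of battery 1: its centre, 10 mm above its lower edge. A cap 47 mm (x) by 52 (y), 20 tall, skirt 12 deep, 18 g; sits over the tower with 1.5 mm play, lower edge 38 mm above the battery's underside (2 mm over the shoulder), axes as the battery's; lifts straight off. None if battery 1 has no cover
- tray: loose blue open tray for the covers, 130 mm (x) by 190 mm (y), 42 mm tall, walls and floor 4 to 5 mm; origin under its centre
- tape_measure: yellow and black tape measure, about 62 x 32 x 62 mm; not part of the job. Origin: centre of its underside
- saw_pack: the big flat battery pack of the circular saw, 115 x 75 x 62 mm, not one of the small ones; it has no cover; not part of the job. Origin: centre of its underside
- glue_bottle: glue bottle, 60 mm across, 190 mm tall; not part of the job. Origin: centre of its underside
There are look-alikes about, which are no part of the job. What is shaped like the part that bears cover1_mid but pink or yellow is not meant.

How it is judged:
On the way, in this order (a step that is already met when the one before it is completed fails the run):
1. the contact bar is swung up (beyond 1.2 rad) (value of joint contact_bar above 1.2 rad), for 0.2 s.
2. every battery stands upright and square in a well, its cover off ((((horizontal distance between pack0_mid and well0 below 0.006 m and angle between the x axis of pack0_mid and the x axis of dock, either way round below 0.12 rad and angle between pack0_mid's own z axis and vertical below 0.12 rad) and z of pack0_mid in the frame of well0 below 0.015 m) or ((horizontal distance between pack0_mid and well1 below 0.006 m and angle between the x axis of pack0_mid and the x axis of dock, either way round below 0.12 rad and angle between pack0_mid's own z axis and vertical below 0.12 rad) and z of pack0_mid in the frame of well1 below 0.015 m) or ((horizontal distance between pack0_mid and well2 below 0.006 m and angle between the x axis of pack0_mid and the x axis of dock, either way round below 0.12 rad and angle between pack0_mid's own z axis and vertical below 0.12 rad) and z of pack0_mid in the frame of well2 below 0.015 m)) and (((horizontal distance between pack1_mid and well0 below 0.006 m and angle between the x axis of pack1_mid and the x axis of dock, either way round below 0.12 rad and angle between pack1_mid's own z axis and vertical below 0.12 rad) and z of pack1_mid in the frame of well0 below 0.015 m) or ((horizontal distance between pack1_mid and well1 below 0.006 m and angle between the x axis of pack1_mid and the x axis of dock, either way round below 0.12 rad and angle between pack1_mid's own z axis and vertical below 0.12 rad) and z of pack1_mid in the frame of well1 below 0.015 m) or ((horizontal distance between pack1_mid and well2 below 0.006 m and angle between the x axis of pack1_mid and the x axis of dock, either way round below 0.12 rad and angle between pack1_mid's own z axis and vertical below 0.12 rad) and z of pack1_mid in the frame of well2 below 0.015 m)) and (((horizontal distance between pack2_mid and well0 below 0.006 m and angle between the x axis of pack2_mid and the x axis of dock, either way round below 0.12 rad and angle between pack2_mid's own z axis and vertical below 0.12 rad) and z of pack2_mid in the frame of well0 below 0.015 m) or ((horizontal distance between pack2_mid and well1 below 0.006 m and angle between the x axis of pack2_mid and the x axis of dock, either way round below 0.12 rad and angle between pack2_mid's own z axis and vertical below 0.12 rad) and z of pack2_mid in the frame of well1 below 0.015 m) or ((horizontal distance between pack2_mid and well2 below 0.006 m and angle between the x axis of pack2_mid and the x axis of dock, either way round below 0.12 rad and angle between pack2_mid's own z axis and vertical below 0.12 rad) and z of pack2_mid in the frame of well2 below 0.015 m)) and distance between each of cover0_mid, cover1_mid and pack0_mid above 0.05 m and distance between each of cover0_mid, cover1_mid and pack1_mid above 0.05 m and distance between each of cover0_mid, cover1_mid and pack2_mid above 0.05 m), for 0.2 s.
3. the contact bar is swung fully shut (below 0.03 rad) (value of joint contact_bar below 0.03 rad), for 0.2 s.
At the end, for the whole second after the job is handed in: Bar shut (below 0.03 rad); every battery present upright in a well (within 6 mm of its centre, square within 0.12 rad) and driven home (centre under 6 mm above the mouth: 3 is home, 11 resting on the spring); every cover within the tray's walls, not above its rim; all at rest ((((horizontal distance between pack0_mid and well0 below 0.006 m and angle between the x axis of pack0_mid and the x axis of dock, either way round below 0.12 rad and angle between pack0_mid's own z axis and vertical below 0.12 rad) and z of pack0_mid in the frame of well0 below 0.006 m) or ((horizontal distance between pack0_mid and well1 below 0.006 m and angle between the x axis of pack0_mid and the x axis of dock, either way round below 0.12 rad and angle between pack0_mid's own z axis and vertical below 0.12 rad) and z of pack0_mid in the frame of well1 below 0.006 m) or ((horizontal distance between pack0_mid and well2 below 0.006 m and angle between the x axis of pack0_mid and the x axis of dock, either way round below 0.12 rad and angle between pack0_mid's own z axis and vertical below 0.12 rad) and z of pack0_mid in the frame of well2 below 0.006 m)) and (((horizontal distance between pack1_mid and well0 below 0.006 m and angle between the x axis of pack1_mid and the x axis of dock, either way round below 0.12 rad and angle between pack1_mid's own z axis and vertical below 0.12 rad) and z of pack1_mid in the frame of well0 below 0.006 m) or ((horizontal distance between pack1_mid and well1 below 0.006 m and angle between the x axis of pack1_mid and the x axis of dock, either way round below 0.12 rad and angle between pack1_mid's own z axis and vertical below 0.12 rad) and z of pack1_mid in the frame of well1 below 0.006 m) or ((horizontal distance between pack1_mid and well2 below 0.006 m and angle between the x axis of pack1_mid and the x axis of dock, either way round below 0.12 rad and angle between pack1_mid's own z axis and vertical below 0.12 rad) and z of pack1_mid in the frame of well2 below 0.006 m)) and (((horizontal distance between pack2_mid and well0 below 0.006 m and angle between the x axis of pack2_mid and the x axis of dock, either way round below 0.12 rad and angle between pack2_mid's own z axis and vertical below 0.12 rad) and z of pack2_mid in the frame of well0 below 0.006 m) or ((horizontal distance between pack2_mid and well1 below 0.006 m and angle between the x axis of pack2_mid and the x axis of dock, either way round below 0.12 rad and angle between pack2_mid's own z axis and vertical below 0.12 rad) and z of pack2_mid in the frame of well1 below 0.006 m) or ((horizontal distance between pack2_mid and well2 below 0.006 m and angle between the x axis of pack2_mid and the x axis of dock, either way round below 0.12 rad and angle between pack2_mid's own z axis and vertical below 0.12 rad) and z of pack2_mid in the frame of well2 below 0.006 m)) and x of cover0_mid in the frame of tray between -0.062 and 0.062 m and y of cover0_mid in the frame of tray between -0.092 and 0.092 m and z of cover0_mid in the frame of tray between 0 and 0.045 m and x of cover1_mid in the frame of tray between -0.062 and 0.062 m and y of cover1_mid in the frame of tray between -0.092 and 0.092 m and z of cover1_mid in the frame of tray between 0 and 0.045 m and linear speed of each of pack0, pack1, pack2, cover0, cover1 below 0.03 m/s and value of joint contact_bar below 0.03 rad); the robot touches nothing.
It fails at once if one of the other things on the bench is moved more than 5 cm (distance of any of tape_measure, saw_pack, glue_bottle from where it was at the start of the episode above 0.05 m).
Of pack2, cover0, cover1 only 2 to 3 are there at a start; the rules pass over those that are not, and their reading is None.
At some moment in a run one of pack0, pack1, pack2, tray may be knocked a few centimetres aside while the robot is not near it.
It also fails if it takes over 210 s, if anything falls off the work surface, if the arm or the gripper's body presses on something with over 40 N, if the wrist force passes 120 N, or if a joint passes its speed limit or range.

### The arm

A 7-joint arm with a two-finger parallel gripper is mounted at the origin on the work surface. World frame = base frame: x ahead of the robot, y to its left, z up, the work surface at z = 0. Lengths are in m, angles in rad, forces in N, time in s.
With the tool pointing down it reaches from about 0.4 to 0.875 m from the base axis. Payload 19.3 kg.
Tool frame: the origin (TCP) lies where the fingers leave the gripper's body, on its centre line; the fingertips stand bot.tip_reach ahead of it and the grasp point (between the pads) lies 54 mm ahead of it (bot.tip_reach is the distance from the TCP to the fingertips, in m); z points along the fingers, y is the line along which they close (so a half turn about z gives the same grasp; the last joint's range is limited). The gripper opens to 85 mm and grips with 20 to 120 N. Pads are 22 mm wide; open, the fingers measure 114 mm over their backs; the gripper's body (76 mm by 85 mm) begins 54 mm behind the grasp point. The pads swing forward as they close: fully open they stand 13 mm farther back than shut.
Start: joints at [-1.375, 0.521, -0.036, 1.599, 0.021, 1.021, -0.113], TCP at [0.164, 0.603, 0.304] pointing down, gripper open.
Joint ranges: [-2.91, 2.91], [-0.3, 2.13], [-1.5, 1.42], [0.17, 2.43], [-1.26, 4.41], [0.16, 1.93], [-2.52, 2.52]. Speed limits (rad/s): [1.89, 1.89, 2.39, 2.39, 3.01, 3.01, 3.01].

### API

Orientations are given as [roll, pitch, yaw] about the fixed x, y, z axes, in that order (R = Rz(yaw) Ry(pitch) Rx(roll)).
In Python, from workcell import bot gives the robot as it stands. The module is installed in compiled form; this text tells all that it offers.
- The arm moves only by the shell command python3 -m jog 'ROWS' [FORCE]. ROWS is JSON, a list that holds one entry, the list of rows, each a list of 7 numbers: the shift along the tool's x, y, z in mm, then the turn, a rotation vector about the tool's x, y, z in rad, then the opening, from 0 (shut) to 1 (fully open). In form: [[[tx, ty, tz, wx, wy, wz, fingers], ...]]. A call has 1 to 5 rows; each row shifts and turns the commanded pose from where the row before left it, along the tool's axes as they then stand; what a row does not reach is not made up. A row lasts 1/10 s, in which the tool goes at most 50 mm and 8.59 degrees, less where a joint would pass 70% of its speed; a pose out of reach is approached as far as the arm can. A call is refused whole if a number of a shift passes 50 or a number of a turn 0.15, either way. A call with a gripper value outside its range is refused whole. The fingers move at their own pace and stop on an object; FORCE is the grip in N (left out, the last holds). Time passes only in rows, so rows that do not move let the fingers close. It gives the time, the measured TCP pose, the force, the opening and the grip force at its end, in the units of the state.
- bot.observe(): the state, without advancing time (a new reading comes with each control period).
- bot.grab_frame(name): name is "scene" or "top"; returns a dict with "img" (384x512x3 uint8, red, green, blue), "intrinsics" (3x3 intrinsics, pixels), "R" (3x3) and "t" (3): a world point X has camera coordinates R X + t. Camera axes: x right, y down, z forward; pixel columns grow to the right and rows downward; lengths in m; the calibration is good to about 2 mm. A picture is of the moment at which its call begins. There is no depth.
- bot.job_done(): hands the job in; it is judged then, once.
Trained networks look in a picture, given as the dict that the camera call returned (one of the last four; its "shot" number tells which), for a name from the list of things; names that differ only in an ending like _2 or _b are one class to them, and where a whole thing is asked for, a point or a joint stands for the part that bears it (a point fixed in the world has none). Each returns a list of dicts, best first, with "conf" (0 to 1); they miss things now and then, are a little off and sometimes report something else, mostly with a low value. They report only what shows in the picture. A call takes as long as a camera call. They do not tell look-alikes from the thing itself.
- bot.trace(query, picture): "region" (384x512 bool, what is visible of it).
- bot.spot_point(query, picture): "xyz" ([x, y, z] in m, in world coordinates, good to about 4 mm: a listed point, or the origin of a listed thing).
The state is a dict: "clock": time; "qpos": joint angles; "qd": joint speeds; "joint_efforts": joint torques, N m; "position": TCP position; "tool_rot": TCP orientation; "force": force on the tool from outside, world axes, zero at the start; "moment": the same for the moment, N m; "grip_width": finger opening in m; "finger_force": force on a finger pad.
Only numpy, scipy, OpenCV 4.12 (cv2) and the standard library are available. Lean on these libraries where they do the work, as an engineer would, in place of code of your own. Each camera call takes 0.05 s, during which the arm holds its last target. There are 200 camera calls.

## Working session

There is one attempt and no reset: what is moved stays moved. The work goes in short steps, Python scripts to look and compute and a shell command to move; the robot and the scene stay as the last step left them, time stands still between calls to the robot, and variables do not carry over. Pictures are saved under pics/ and viewed, at most 14 in all, crops included, and the job is handed in when it is done.

```bash
mkdir -p pics; cat > h.py <<'E'
import numpy as np, cv2
from workcell import bot
def snap(name, tag):
    f=bot.grab_frame(name); cv2.imwrite(f'pics/{tag}.png', cv2.cvtColor(f['img'],cv2.COLOR_RGB2BGR)); return f
def proj(f,X):
    c=f['R']@np.array(X)+f['t']; p=f['intrinsics']@c; return p[:2]/p[2]
def unproj(f,uv,z):
    d=f['R'].T@np.linalg.inv(f['intrinsics'])@np.array([uv[0],uv[1],1.]); o=-f['R'].T@f['t']
    return o+d*(z-o[2])/d[2]
E
python3 - <<'E'
from h import *
fs=[snap('scene','s0'),snap('top','t0')]
big=np.hstack([cv2.imread('pics/s0.png'),cv2.imread('pics/t0.png')])
np.set_printoptions(precision=3,suppress=True)
for n,f in zip('st',fs):
  print(n,'cam',-f['R'].T@f['t'])
  for q in ['well0','well1','well2','bar_hinge','bar_handle','pack0_mid','cover0_mid','tray','tape_measure','saw_pack','glue_bottle','dock']:
    print(q,[(np.round(d['xyz'],3).tolist(),round(d['conf'],2)) for d in bot.spot_point(q,f)])
print(bot.tip_reach,bot.observe())
E
```

```text
s cam [1.196 0.341 0.761]
well0 [([0.494, 0.178, 0.05], 0.83), ([0.5, 0.1, 0.042], 0.61), ([0.486, 0.262, 0.048], 0.55), ([0.563, -0.168, 0.022], 0.33)]
well1 [([0.494, 0.178, 0.05], 0.83), ([0.5, 0.1, 0.042], 0.61), ([0.486, 0.262, 0.048], 0.55), ([0.563, -0.168, 0.022], 0.33)]
well2 [([0.494, 0.178, 0.05], 0.83), ([0.5, 0.1, 0.042], 0.61), ([0.486, 0.262, 0.048], 0.55), ([0.563, -0.168, 0.022], 0.33)]
bar_hinge [([0.595, 0.19, 0.082], 0.7)]
bar_handle []
pack0_mid [([0.437, -0.195, 0.022], 0.56), ([0.597, -0.352, 0.024], 0.49)]
cover0_mid [([0.433, -0.193, 0.045], 0.57)]
tray [([0.422, -0.388, 0.003], 0.87)]
tape_measure [([0.397, -0.025, 0.001], 0.56), ([0.709, -0.099, 0.001], 0.41)]
saw_pack [([0.706, -0.1, 0.001], 0.81)]
glue_bottle [([0.431, 0.46, -0.002], 0.85)]
dock [([0.493, 0.177, 0.0], 0.55)]
t cam [0.306 0.042 1.236]
well0 [([0.489, 0.18, 0.044], 0.73), ([0.5, 0.087, 0.044], 0.7), ([0.488, 0.263, 0.047], 0.63), ([0.57, -0.175, 0.049], 0.61)]
well1 [([0.489, 0.18, 0.044], 0.73), ([0.5, 0.087, 0.044], 0.7), ([0.488, 0.263, 0.047], 0.63), ([0.57, -0.175, 0.049], 0.61)]
well2
[... 341 characters left out ...]
1], 0.75)]
tray [([0.424, -0.391, -0.0], 0.96)]
tape_measure [([0.4, -0.023, -0.001], 0.71)]
saw_pack [([0.709, -0.097, 0.001], 0.96)]
glue_bottle [([0.422, 0.463, -0.001], 0.96)]
dock [([0.488, 0.174, -0.002], 0.61)]
0.0726 {'clock': 1.3, 'qpos': array([-1.375,  0.521, -0.036,  1.599,  0.021,  1.021, -0.113]), 'qd': array([-0.001,  0.001,  0.001,  0.   ,  0.001, -0.001, -0.001]), 'joint_efforts': array([  0.001, -92.686,   1.978, -37.022,   0.018,   0.003,   0.   ]), 'position': array([0.164, 0.603, 0.304]), 'tool_rot': array([-3.142,  0.   ,  2.876]), 'force': array([ 0.573, -0.156,  0.459]), 'moment': array([-0.021,  0.066,  0.013]), 'finger_force': 0.0, 'grip_width': 0.08557788871133537}
```

View pics/s0.png

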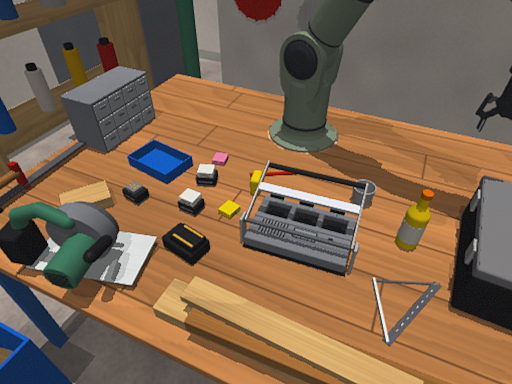

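View pics/t0.png

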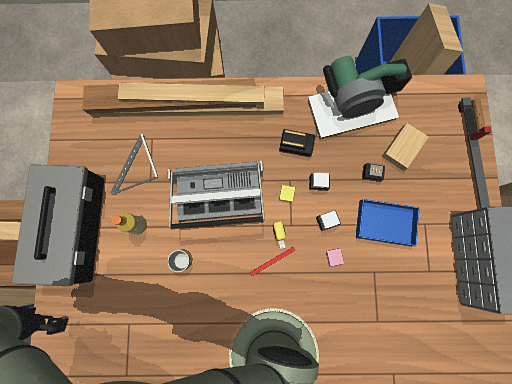

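Top view: candidates for small batteries are white-capped ones at (320,180) and (329,220) and a bare dark one with grey tower at (373,172). The saw pack (297,142) is big and excluded. Look-alike caps are yellow at (287,193) and pink at (335,257), and the tape measure is at (280,232). The tray is at (387,222), the glue bottle at (127,222), and the dock at (217,195) with its bar slightly raised. I'll check the choice in a close crop and fit the poses.

```bash
cat >> h.py <<'E'
from scipy.optimize import minimize
def box(w,d,z0,z1): return [(a*w/2,b*d/2,z) for a in(-1,1) for b in(-1,1) for z in(z0,z1)]
COVER=box(.047,.052,.038,.058); PACK=box(.052,.066,.006,.036)+box(.048,.062,0,.006)+box(.038,.043,.036,.05)
def sil(f,pts,p,S=8):
    c,s=np.cos(p[2]),np.sin(p[2])
    u=np.array([proj(f,(p[0]+c*a-s*b,p[1]+s*a+c*b,z)) for a,b,z in pts])
    h=cv2.convexHull((u*16*1).astype(np.float32)).reshape(-1,2)
    return h/16
def raster(f,pts,p,win,S=6):
    x0,y0,x1,y1=win; h=sil(f,pts,p); m=np.zeros(((y1-y0)*S,(x1-x0)*S),np.uint8)
    cv2.fillConvexPoly(m,np.round(((h-[x0,y0]+.5)*S-.5)*16).astype(np.int32),255,shift=4)
    return cv2.resize(m,(x1-x0,y1-y0),interpolation=cv2.INTER_AREA)/255.
def white(f):
    im=f['img'].astype(int); return ((im.min(2)>110)&(im.max(2)-im.min(2)<45)).astype(float)
def fit(fs,masks,pts,p0,cover=False):
    wins=[]
    for f in fs:
        u=np.round(proj(f,(p0[0],p0[1],.04))).astype(int); wins.append((u[0]-24,u[1]-24,u[0]+24,u[1]+24))
    ms=[m[w[1]:w[3],w[0]:w[2]] for m,w in zip(masks,wins)]
    def cost(q):
        p=(p0[0]+q[0]/100,p0[1]+q[1]/100,q[2]/5)
        return sum(np.abs(raster(f,pts,p,w)-m).sum()/m.sum() for f,w,m in zip(fs,wins,ms))
    best=min((minimize(cost,[0,0,5*y],method='Nelder-Mead',options=dict(initial_simplex=[[0,0,5*y],[.8,0,5*y],[0,.8,5*y],[0,0,5*y+1.5]],xatol=.005)) for y in np.arange(-1.4,1.6,.35)),key=lambda r:r.fun)
    q=best.x; y=(q[2]/5+np.pi/2)%np.pi-np.pi/2
    return np.round([p0[0]+q[0]/100,p0[1]+q[1]/100,y,best.fun],4)
def plan(x,y,z,yaw):
    "remaining shift in tool axes (mm) and turn about tool z (rad), tool down"
    s=bot.observe(); p=s['position']; yw=s['tool_rot'][2]; c,si=np.cos(yw),np.sin(yw)
    d=(np.array([x,y,z])-p)*1000; dy=(yaw-yw+np.pi/2)%np.pi-np.pi/2
    print('tool shift',np.round([c*d[0]+si*d[1],si*d[0]-c*d[1],-d[2]],1),'wz',round(-dy,3),'pos',np.round(p,4),'rot',np.round(s['tool_rot'],3),'j7',round(s['qpos'][6],2))
E
python3 - <<'E'
from h import *
fs=[bot.grab_frame('top'),bot.grab_frame('scene')]
uv={'A':(320,180),'B':(329,220),'C':(373,172)}
for k in 'AB':
  p0=unproj(fs[0],uv[k],.058); 
  ms=[]
  for f in fs:
    m=white(f); _,l=cv2.connectedComponents(m.astype(np.uint8)); u=np.round(proj(f,[p0[0],p0[1],.058])).astype(int); ms.append((l==l[u[1],u[0]])*1. if m[u[1],u[0]] else m)
  print(k,p0,'both',fit(fs,ms,COVER,p0),'top',fit(fs[:1],ms[:1],COVER,p0),'scene',fit(fs[1:],ms[1:],COVER,p0))
p0=unproj(fs[0],uv['C'],.045);print(p0)
for q in ['pack0_mid','pack2_mid','saw_pack']:
  for n,f in zip('ts',fs):
    for t in bot.trace(q,f):
      ys,xs=np.where(t['region']); print(q,n,round(t['conf'],2),xs.mean(),ys.mean(),t['region'].sum())
a=[cv2.resize(cv2.cvtColor(f['img'],cv2.COLOR_RGB2BGR)[y:y+80,x:x+130],None,fx=6,fy=6,interpolation=cv2.INTER_CUBIC)for f,x,y in((fs[0],270,150),(fs[1],115,150))]
cv2.imwrite('pics/c1.png',cv2.resize(np.vstack(a),(487,600)))
E
```

```text
A [ 0.56463251 -0.16519607  0.058     ] both [ 0.5668 -0.1697 -0.0313  0.6796] top [ 0.5683 -0.1684 -0.0834  0.161 ] scene [ 0.5634 -0.1747 -1.5595  0.4765]
B [ 0.42952772 -0.1890853   0.058     ] both [ 0.4331 -0.1943  0.3894  0.6492] top [ 0.4335 -0.193   0.3291  0.1091] scene [ 0.4213 -0.2006  0.4452  0.4496]
[ 0.59309767 -0.34880855  0.045     ]
pack0_mid t 0.62 319.95454545454544 222.6590909090909 44
pack0_mid s 0.69 207.105 179.655 200
pack0_mid s 0.56 303.39596452898087 224.52448271430407 7781
pack2_mid t 0.55 373.50453172205437 172.14199395770393 331
pack2_mid s 0.73 134.78085642317382 192.44080604534005 397
saw_pack t 0.96 296.8109243697479 142.8641456582633 714
saw_pack t 0.58 216.92396226415093 193.89094339622642 5300
saw_pack s 0.75 185.67729083665338 242.07250996015935 1255
saw_pack s 0.4 306.15423242467716 200.77367288378767 2788
```

View pics/c1.png

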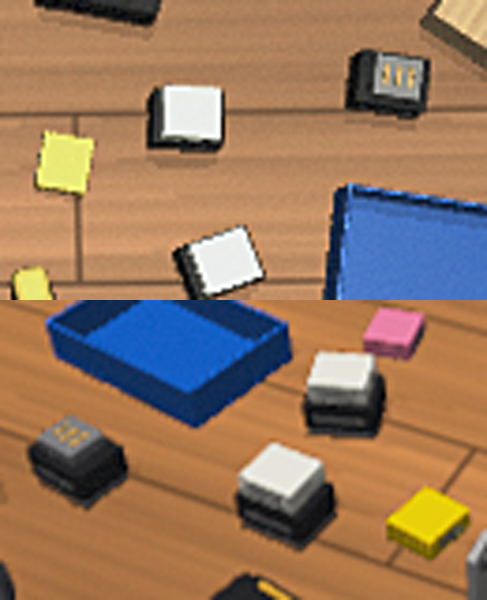

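Crop confirms it: the two white-capped batteries are A (top 320,180) and B (329,220), and the bare one is C (373,172). The yellow and pink caps are look-alikes lying on the bench. Next is the bar.

```bash
python3 -c "
from h import *
plan(.416,.170,.304,1.66)"
```

```text
tool shift [-3.567e+02 -3.517e+02 -1.000e-01] wz 1.216 pos [0.1642 0.603  0.3039] rot [-3.142  0.     2.876] j7 -0.11
```

```bash
r='[-24,-23.5,0,0,0,0,1]'; python3 -m jog '[[[-24,-23.5,0,0,0,0,1],[-24,-23.5,0,0,0,0,1],[-24,-23.5,0,0,0,0,1],[-24,-23.5,0,0,0,0,1],[-24,-23.5,0,0,0,0,1]]]'; python3 -m jog '[[[-24,-23.5,0,0,0,0,1],[-24,-23.5,0,0,0,0,1],[-24,-23.5,0,0,0,0,1],[-24,-23.5,0,0,0,0,1],[-24,-23.5,0,0,0,0,1]]]'; python3 -m jog '[[[-24,-23.5,0,0,0,0,1],[-24,-23.5,0,0,0,0,1],[-24,-23.5,0,0,0,0,1],[-24,-23.5,0,0,0,0,1],[-20,-23.5,0,0,0,0,1]]]'; python3 -m jog '[[[0,0,0,0,0,0.12,1],[0,0,0,0,0,0.12,1],[0,0,0,0,0,0.12,1],[0,0,0,0,0,0.12,1],[0,0,0,0,0,0.12,1]]]';python3 -m jog '[[[0,0,0,0,0,0.12,1],[0,0,0,0,0,0.12,1],[0,0,0,0,0,0.12,1],[0,0,0,0,0,0.12,1],[0,0,0,0,0,0.136,1]]]'
python3 -c "
from h import *
plan(.416,.170,.194,1.66)
f=snap('scene','s1')
for n in ['top','scene']:
  f=bot.grab_frame(n);print([(np.round(d['xyz'],3),d['conf']) for d in bot.spot_point('bar_handle',f)])"
```

```text
clock: 2.2
position: [0.2496, 0.4569, 0.304]
tool_rot: [3.141, 0.0, 2.876]
force: [1.0, 0.9, -0.6]
grip_width: 0.085
finger_force: 0.0
clock: 2.7
position: [0.3346, 0.312, 0.3041]
tool_rot: [3.141, 0.0, 2.876]
force: [0.9, 0.5, 0.3]
grip_width: 0.0858
finger_force: 0.0
clock: 3.2
position: [0.4158, 0.168, 0.3041]
tool_rot: [3.141, 0.0, 2.875]
force: [-0.4, 0.4, -0.4]
grip_width: 0.0853
finger_force: 0.0
clock: 3.7
position: [0.4151, 0.1694, 0.304]
tool_rot: [3.141, 0.0, 2.271]
force: [0.6, -0.5, 1.0]
grip_width: 0.0852
finger_force: 0.0
clock: 4.2
position: [0.4151, 0.1694, 0.304]
tool_rot: [3.141, -0.0, 1.655]
force: [-0.1, -0.2, -0.5]
grip_width: 0.0855
finger_force: 0.0
tool shift [  0.5   0.9 110. ] wz -0.005 pos [0.4151 0.1694 0.304 ] rot [ 3.141 -0.     1.655] j7 -0.31
[]
[(array([0.419, 0.169, 0.14 ]), 0.77)]
```

View pics/s1.png

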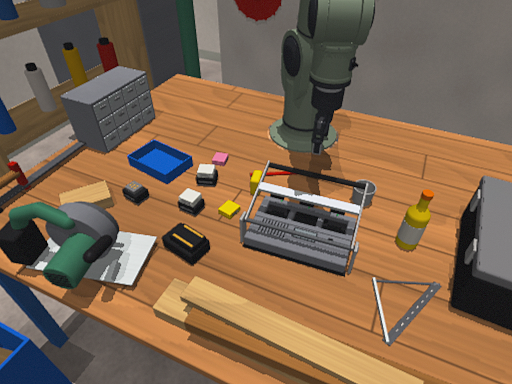

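The gripper (318,150) hangs right over the black handle, which runs from (265,165) to (370,185). I'll go down and grip.

```bash
python3 -m jog '[[[0,2,25,0,0,0,1],[0,1,25,0,0,0,1],[0,0,25,0,0,0,1],[0,0,20,0,0,0,1],[0,0,13,0,0,0,1]]]'; python3 -m jog '[[[0,0,0,0,0,0,0],[0,0,0,0,0,0,0],[0,0,0,0,0,0,0],[0,0,0,0,0,0,0],[0,0,0,0,0,0,0]]]' 50; python3 -m jog '[[[0,0,0,0,0,0,0],[0,0,0,0,0,0,0],[0,0,0,0,0,0,0]]]'; python3 -c "
from workcell import bot; print(bot.tip_reach)"
```

```text
clock: 4.95
position: [0.4178, 0.1695, 0.1946]
tool_rot: [-3.14, 0.0, 1.663]
force: [0.0, -0.0, 0.5]
grip_width: 0.0854
finger_force: 0.0
clock: 5.45
position: [0.418, 0.1698, 0.1964]
tool_rot: [3.141, -0.0, 1.66]
force: [-0.9, 1.9, 4.3]
grip_width: 0.0143
finger_force: 48.7
clock: 5.75
position: [0.4179, 0.1698, 0.196]
tool_rot: [-3.141, -0.0, 1.66]
force: [-4.2, 1.7, 5.4]
grip_width: 0.0138
finger_force: 48.7
0.0726
```

```bash
python3 -m jog '[[[0,7,-18,0,0,0,0],[0,8.6,-17,0,0,0,0],[0,10.2,-16,0,0,0,0],[0,11.8,-15,0,0,0,0],[0,13.2,-13.6,0,0,0,0]]]';  python3 -m jog '[[[0,14.5,-12.3,0,0,0,0],[0,15.7,-10.7,0,0,0,0],[0,16.7,-9,0,0,0,0],[0,17.5,-7.4,0,0,0,0],[0,18.1,-5.6,0,0,0,0]]]'
```

```text
clock: 6.25
position: [0.4655, 0.1735, 0.2751]
tool_rot: [-3.132, 0.002, 1.66]
force: [-27.5, -3.2, 13.3]
grip_width: 0.0139
finger_force: 50.4
clock: 6.75
position: [0.5506, 0.1802, 0.3213]
tool_rot: [-3.139, 0.001, 1.659]
force: [-9.6, -7.7, 5.3]
grip_width: 0.0141
finger_force: 53.2
```

```bash
python3 -m jog '[[[0,18.6,-3.8,0,0,0,0],[0,18.9,-2,0,0,0,0],[0,19,0,0,0,0,0],[0,18.9,2,0,0,0,0],[0,15,2,0,0,0,0]]]'; python3 -m jog '[[[0,0,0,0,0,0,0],[0,0,0,0,0,0,0.3],[0,0,0,0,0,0,0.3],[0,0,0,0,0,0,0.3],[0,0,0,0,0,0,0.3]]]'; python3 -m jog '[[[0,0,-25,0,0,0,0.5],[0,0,-30,0,0,0,1],[0,-30,-20,0,0,0,1],[0,-40,0,0,0,0,1],[0,-40,0,0,0,0,1]]]'; python3 -m jog '[[[30,-30,0,0,0,0,1],[-30,-20,0,0,0,0,1],[-30,0,0,0,0,0,1],[-30,0,0,0,0,0,1],[-30,0,0,0,0,0,1]]]'; python3 - <<'E'
from h import *
np.set_printoptions(precision=4,suppress=True)
snap('scene','s2'); f=snap('top','t2')
for n in ['top','scene']:
  f=bot.grab_frame(n)
  for q in ['well0','bar_hinge','bar_handle','dock']:
    print(q,[(np.round(d['xyz'],3),round(d['conf'],2)) for d in bot.spot_point(q,f)])
plan(.567,-.169,.25,-.06)
E
```

```text
clock: 7.25
position: [0.6414, 0.1883, 0.322]
tool_rot: [-3.14, 0.002, 1.659]
force: [-8.6, -6.3, 1.8]
grip_width: 0.0143
finger_force: 53.3
clock: 7.75
position: [0.6407, 0.1897, 0.3224]
tool_rot: [3.142, -0.0, 1.66]
force: [0.4, 0.9, 0.4]
grip_width: 0.0256
finger_force: 0.0
clock: 8.25
position: [0.53, 0.1795, 0.3975]
tool_rot: [3.141, -0.0, 1.66]
force: [0.7, 0.7, 0.7]
grip_width: 0.0856
finger_force: 0.0
clock: 8.75
position: [0.4892, 0.0847, 0.3977]
tool_rot: [3.141, -0.0, 1.66]
force: [-0.5, 1.1, 0.6]
grip_width: 0.0854
finger_force: 0.0
well0 [(array([0.492, 0.176, 0.043]), 0.61)]
bar_hinge [(array([0.642, 0.184, 0.268]), 0.25)]
bar_handle [(array([0.641, 0.184, 0.264]), 0.84)]
dock [(array([ 0.489,  0.175, -0.002]), 0.89), (array([0.49 , 0.267, 0.044]), 0.41)]
well0 [(array([0.496, 0.177, 0.044]), 0.89), (array([ 0.711, -0.096,  0.003]), 0.6), (array([0.482, 0.263, 0.046]), 0.59), (array([0.499, 0.101, 0.044]), 0.56)]
bar_hinge []
bar_handle [(array([0.642, 0.186, 0.264]), 0.68)]
dock [(array([ 0.494,  0.176, -0.002]), 0.65)]
tool shift [-261.    54.4  147.2] wz -1.421 pos [0.4895 0.0861 0.3972] rot [-3.141  0.     1.66 ] j7 -0.09
```

View pics/t2.png

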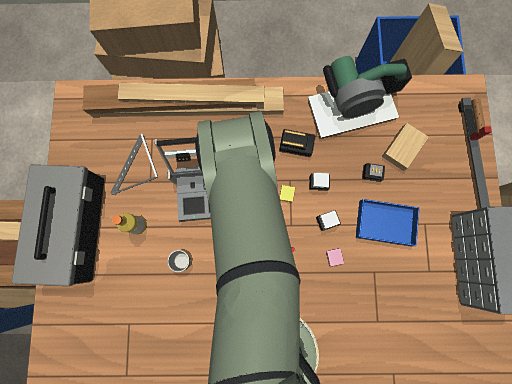

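Bar is up (handle at x .641, z .264, about 1.8 rad). Now to cover A.

```bash
python3 -m jog '[[[0,0,0,0,0,0.085,1],[0,0,0,0,0,0.085,1],[-30,12,10,0,0,0,1],[-30,12,10,0,0,0,1],[-30,12,10,0,0,0,1]]]'; python3 -m jog '[[[-30,12,10,0,0,0,1],[-30,12,10,0,0,0,1],[-30,12,10,0,0,0,1],[-30,12,20,0,0,0,1],[-30,12,20,0,0,0,1]]]'; python3 - <<'E'
from h import *
fs=[bot.grab_frame('top'),bot.grab_frame('scene')]
top=box(.047,.052,.058,.058)
for k,p0 in dict(A=(.567,-.169),B=(.4335,-.193)).items():
  ms=[]
  for f in fs:
    im=f['img'].astype(int); m=(im.min(2)>185).astype(np.uint8); _,l=cv2.connectedComponents(m); u=np.round(proj(f,[*p0,.058])).astype(int); print(im[u[1],u[0]]); ms.append((l==l[u[1],u[0]])*1.); print(ms[-1].sum())
  for F,M in ((fs,ms),(fs[:1],ms[:1]),(fs[1:],ms[1:])):
    print(k,fit(F,M,top,p0))
plan(.567,-.169,.117,-.08+1.571)
E
```

```text
clock: 9.85
position: [0.5184, -0.0077, 0.367]
tool_rot: [3.141, -0.0, 1.491]
force: [0.6, 1.0, 0.8]
grip_width: 0.0853
finger_force: 0.0
clock: 10.35
position: [0.5663, -0.1623, 0.2967]
tool_rot: [3.141, -0.0, 1.49]
force: [1.4, 0.7, 1.4]
grip_width: 0.0854
finger_force: 0.0
[36 34 42]
195233.0
[132 130 124]
194372.0
A [ 0.6247 -0.1181 -0.0304  1.8154]
A [ 0.5112 -0.1721  0.067   0.9035]
A [ 0.6533 -0.1405 -1.1346  0.9029]
[129 143 120]
195233.0
[217 215 204]
112.0
B [ 0.4323 -0.1943  0.3015  1.1493]
B [ 0.3838 -0.1522  1.5308  0.8973]
B [ 0.4324 -0.1943  0.3368  0.2501]
tool shift [ -3.8   2.2 177.8] wz -0.005 pos [ 0.5651 -0.165   0.2948] rot [-3.138e+00  2.000e-03  1.486e+00] j7 0.35
```

```bash
python3 -m jog '[[[-4,2,30,0,0,0,1],[0,0,30,0,0,0,1],[0,0,30,0,0,0,1],[0,0,30,0,0,0,1],[0,0,20,0,0,0,1]]]'; python3 -m jog '[[[0,0,20,0,0,0,1],[0,0,12,0,0,0,1],[0,0,5,0,0,0,1],[0,0,0,0,0,0,1]]]'; python3 -c "
from h import *
plan(.567,-.169,.117,1.49); snap('scene','s3')
a=cv2.imread('pics/s3.png')[120:260,110:290]; cv2.imwrite('pics/s3c.png',cv2.resize(a,None,fx=4,fy=4,interpolation=2))"
```

```text
clock: 10.95
position: [0.5671, -0.1645, 0.1555]
tool_rot: [-3.14, -0.0, 1.491]
force: [0.0, -0.1, 0.2]
grip_width: 0.0856
finger_force: 0.0
clock: 11.35
position: [0.5675, -0.1653, 0.1203]
tool_rot: [-3.141, -0.0, 1.49]
force: [-0.1, 0.2, 0.1]
grip_width: 0.0854
finger_force: 0.0
tool shift [-3.7 -0.2  3.3] wz -0.0 pos [ 0.5675 -0.1653  0.1203] rot [-3.141 -0.     1.49 ] j7 0.46
```

View pics/s3c.png

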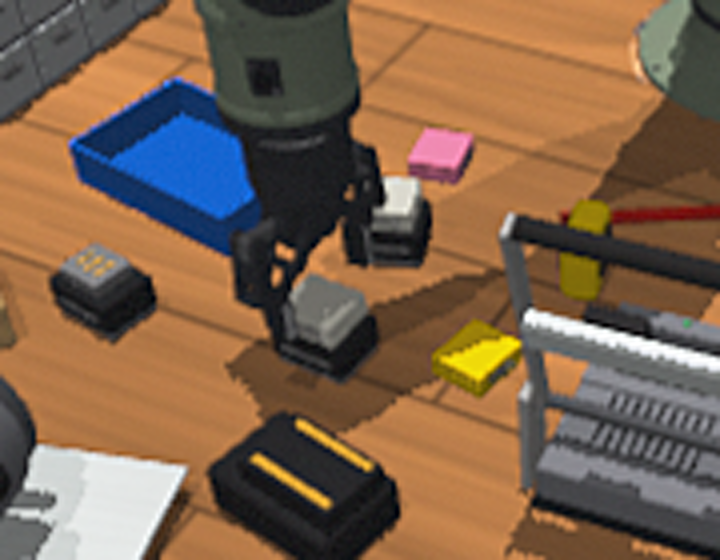

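```bash
python3 -c "
from h import *
f=bot.grab_frame('scene')
for X in [(.567,-.169,.058),(.567+.0235,-.169,.058),(.567,-.169+.026,.058),(.567,-.169-.026,.058),(.61,-.165,.048),(.524,-.165,.048)]: print(X,np.round((proj(f,X)-[110,120])*4))
print([(np.round(d['xyz'],4),round(d['conf'],2)) for q in('cover0_mid','pack0_mid') for d in bot.spot_point(q,f)])
"
```

```text
(0.567, -0.169, 0.058) [319. 298.]
(0.5904999999999999, -0.169, 0.058) [302. 317.]
(0.567, -0.14300000000000002, 0.058) [349. 308.]
(0.567, -0.195, 0.058) [291. 289.]
(0.61, -0.165, 0.048) [294. 345.]
(0.524, -0.165, 0.048) [356. 276.]
[(array([ 0.4266, -0.3917,  0.002 ]), 0.72), (array([ 4.006e-01, -2.580e-02, -3.000e-04]), 0.65), (array([ 0.4317, -0.1954,  0.047 ]), 0.51), (array([ 0.4366, -0.1916,  0.0249]), 0.58)]
```

```bash
python3 -m jog '[[[0,0,0,0,0,0,0],[0,0,0,0,0,0,0],[0,0,0,0,0,0,0],[0,0,0,0,0,0,0],[0,0,0,0,0,0,0]]]' 22; python3 -m jog '[[[0,0,0,0,0,0,0],[0,0,-10,0,0,0,0],[0,0,-15,0,0,0,0],[0,0,-25,0,0,0,0],[0,0,-30,0,0,0,0]]]'; python3 -m jog '[[[0,0,-30,0,0,0,0],[0,0,-30,0,0,0,0],[0,0,0,0,0,0,0]]]'; python3 -c "
from h import *
snap('scene','s4')
a=cv2.imread('pics/s4.png')[90:240,110:290]; cv2.imwrite('pics/s4c.png',cv2.resize(a,None,fx=4,fy=4,interpolation=2))
f=bot.grab_frame('top'); print([(np.round(d['xyz'],4),round(d['conf'],2)) for d in bot.spot_point('tray',f)])
for t in bot.trace('tray',f)[:1]:
  m=t['region'].astype(np.uint8); c=max(cv2.findContours(m,0,1)[0],key=cv2.contourArea); r=cv2.minAreaRect(c); print(r,[unproj(f,p,.042) for p in cv2.boxPoints(r)])
plan(.424,-.430,.25,1.49)"
```

```text
clock: 12.05
position: [0.5676, -0.1655, 0.1206]
tool_rot: [3.141, -0.0, 1.49]
force: [-0.9, 0.4, 6.7]
grip_width: 0.0462
finger_force: 22.4
clock: 12.55
position: [0.5671, -0.1655, 0.2018]
tool_rot: [-3.141, 0.0, 1.489]
force: [0.2, -0.4, -0.7]
grip_width: 0.0465
finger_force: 23.1
clock: 12.85
position: [0.5686, -0.1661, 0.2652]
tool_rot: [3.135, 0.0, 1.489]
force: [-0.1, 0.3, 0.2]
grip_width: 0.0463
finger_force: 23.1
[(array([ 0.4219, -0.3905,  0.0014]), 0.7), (array([ 0.7084, -0.0961, -0.0028]), 0.22), (array([0.4981, 0.0855, 0.0446]), 0.15)]
((388.4645690917969, 222.56968688964844), (60.81958770751953, 39.458560943603516), 8.530765533447266) [array([ 0.37197409, -0.27681397,  0.042     ]), array([ 0.50245818, -0.30428525,  0.042     ]), array([ 0.46943182, -0.50317128,  0.042     ]), array([ 0.34036851, -0.47211298,  0.042     ])]
tool shift [-275.4 -121.2   10.1] wz -0.0 pos [ 0.5671 -0.1653  0.2601] rot [-3.141 -0.     1.49 ] j7 0.38
```

View pics/s4c.png

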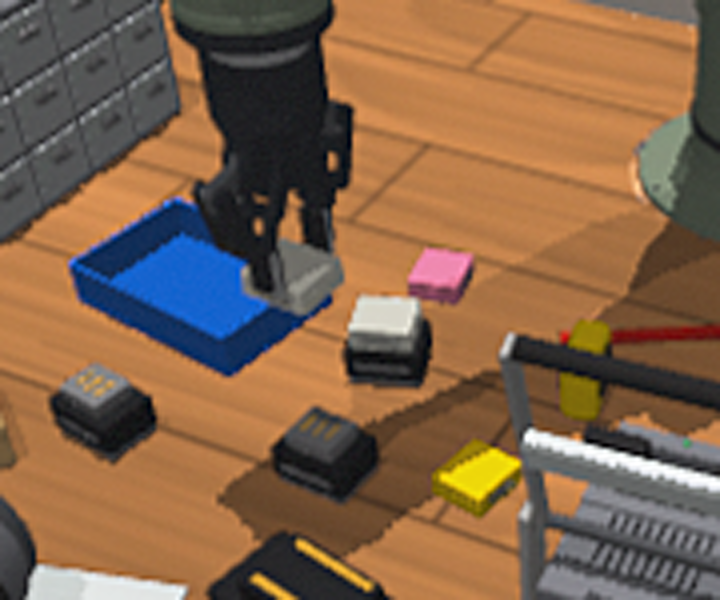

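Cover A is held, crop (290,275), and battery A is bare at (325,450). The tray is at (0.422,-0.390) with yaw about -0.16.

```bash
python3 -m jog '[[[-39,-18,0,0,0,0,0],[-39,-18,0,0,0,0,0],[-39,-18,0,0,0,0,0],[-39,-18,0,0,0,0,0],[-39,-18,0,0,0,0,0]]]'; python3 -m jog '[[[-39,-18,0,0,0,0,0],[-39,-18,0,0,0,0,0],[0,0,0,0,0,0.08,0],[0,0,0,0,0,0,0]]]'; python3 -c "
from h import *
plan(.417,-.442,.098,1.41)"
```

```text
clock: 13.55
position: [0.4606, -0.3537, 0.2595]
tool_rot: [-3.14, -0.001, 1.49]
force: [0.3, -0.0, -1.0]
grip_width: 0.0464
finger_force: 23.1
clock: 13.95
position: [0.4186, -0.4281, 0.2594]
tool_rot: [-3.14, -0.0, 1.406]
force: [0.3, 0.6, -1.6]
grip_width: 0.0466
finger_force: 23.1
tool shift [-14.    0.7 161.4] wz -0.004 pos [ 0.4186 -0.4281  0.2594] rot [-3.14  -0.     1.406] j7 0.83
```

```bash
python3 -m jog '[[[-14,0,30,0,0,0,0],[0,0,40,0,0,0,0],[0,0,40,0,0,0,0],[0,0,30,0,0,0,0],[0,0,18,0,0,0,0]]]'; python3 -m jog '[[[0,0,3,0,0,0,0],[0,0,0,0,0,0,0.75],[0,0,0,0,0,0,0.75],[0,0,0,0,0,0,0.75],[0,0,0,0,0,0,0.75]]]'; python3 -m jog '[[[0,0,-30,0,0,0,0.75],[0,0,-40,0,0,0,0.75],[0,0,-40,0,0,0,1],[0,0,-20,0,0,-0.12,1],[0,0,0,0,0,-0.12,1]]]'; python3 -m jog '[[[0,0,0,0,0,-0.12,1],[0,0,0,0,0,-0.12,1],[0,0,0,0,0,0,1]]]'; python3 - <<'E'
from h import *
fs=[bot.grab_frame('top'),bot.grab_frame('scene')]
for f in fs:
  for q in ['cover0_mid','pack0_mid','tray']: print(q,[(np.round(d['xyz'],4),round(d['conf'],2)) for d in bot.spot_point(q,f)])
top=box(.047,.052,.058,.058)
p0=(.4325,-.194); ms=[]
for f in fs:
    im=f['img'].astype(int); u=np.round(proj(f,[*p0,.058])).astype(int); c=im[u[1],u[0]]; m=(im.min(2)>c.min()*.75).astype(np.uint8)
    _,l=cv2.connectedComponents(m); ms.append((l==l[u[1],u[0]])*1.); print(c,ms[-1].sum())
for F,M in ((fs,ms),(fs[:1],ms[:1]),(fs[1:],ms[1:])): print(fit(F,M,top,p0))
plan(.4325,-.194,.25,1.906)
E
```

```text
clock: 14.45
position: [0.4176, -0.439, 0.0992]
tool_rot: [-3.139, -0.003, 1.414]
force: [1.2, -0.0, 0.0]
grip_width: 0.0461
finger_force: 23.1
clock: 14.95
position: [0.4179, -0.4413, 0.1002]
tool_rot: [3.14, 0.001, 1.41]
force: [0.1, 0.1, 0.2]
grip_width: 0.0642
finger_force: 0.0
clock: 15.45
position: [0.4183, -0.442, 0.233]
tool_rot: [3.138, 0.004, 1.655]
force: [-0.4, 0.1, 0.1]
grip_width: 0.0851
finger_force: 0.0
clock: 15.75
position: [0.4174, -0.4413, 0.2299]
tool_rot: [3.141, 0.001, 1.892]
force: [0.0, -0.9, -0.3]
grip_width: 0.0855
finger_force: 0.0
cover0_mid [(array([ 0.4326, -0.1909,  0.0516]), 0.66)]
pack0_mid [(array([ 0.4334, -0.1936,  0.0232]), 0.66)]
tray [(array([ 0.425 , -0.3949, -0.0012]), 0.57)]
cover0_mid [(array([ 0.4297, -0.195 ,  0.0486]), 0.56)]
pack0_mid [(array([ 0.4331, -0.1959,  0.0224]), 0.64)]
tray [(array([ 0.4248, -0.3903, -0.0006]), 0.87)]
[237 240 239] 211.0
[233 231 223] 143.0
[ 0.4331 -0.1929  0.3182  0.2148]
[ 0.4324 -0.1919  0.3216  0.1008]
[ 0.4342 -0.1933  0.3069  0.0882]
tool shift [230.   91.5 -20.8] wz -0.017 pos [ 0.4176 -0.4411  0.2292] rot [-3.141 -0.     1.889] j7 1.26
```

```bash
python3 -m jog '[[[33,13.2,0,0,0,0,1],[33,13.2,0,0,0,0,1],[33,13.2,0,0,0,0,1],[33,13.2,0,0,0,0,1],[33,13.2,0,0,0,0,1]]]'; python3 -m jog '[[[33,13.2,0,0,0,0,1],[33,13.2,0,0,0,0,1],[0,0,30,0,0,0,1],[0,0,30,0,0,0,1],[0,0,25,0,0,0,1]]]'; python3 -m jog '[[[0,0,15,0,0,0,1],[0,0,8,0,0,0,1],[0,0,0,0,0,0,1]]]'; python3 -c "
from h import *
plan(.4331,-.193,.1205,1.888)"
```

```text
clock: 16.65
position: [0.4284, -0.2624, 0.2293]
tool_rot: [3.141, 0.0, 1.889]
force: [0.8, -0.2, -0.1]
grip_width: 0.0853
finger_force: 0.0
clock: 17.15
position: [0.4329, -0.1924, 0.1432]
tool_rot: [3.142, 0.0, 1.89]
force: [0.9, 1.5, -0.3]
grip_width: 0.0854
finger_force: 0.0
clock: 17.45
position: [0.4325, -0.1929, 0.1208]
tool_rot: [-3.141, -0.001, 1.889]
force: [0.3, -0.3, 0.8]
grip_width: 0.0855
finger_force: 0.0
tool shift [-0.3  0.5  0.3] wz 0.001 pos [ 0.4325 -0.1929  0.1208] rot [-3.141e+00 -1.000e-03  1.889e+00] j7 0.93
```

```bash
python3 -m jog '[[[0,0,0,0,0,0,0],[0,0,0,0,0,0,0],[0,0,0,0,0,0,0],[0,0,0,0,0,0,0],[0,0,0,0,0,0,0]]]' 22; python3 -m jog '[[[0,0,0,0,0,0,0],[0,0,-10,0,0,0,0],[0,0,-15,0,0,0,0],[0,0,-25,0,0,0,0],[0,0,-30,0,0,0,0]]]'; python3 -m jog '[[[-29,-10,-20,0,0,0,0],[-29,-10,0,0,0,0,0],[-29,-10,0,0,0,0,0],[-29,-10,0,0,0,0,0],[-30,-9,0,0,0,0,0]]]';python3 -m jog '[[[0,0,0,0,0,0.12,0],[0,0,0,0,0,0.12,0],[0,0,0,0,0,0.12,0],[0,0,0,0,0,0.12,0],[0,0,0,0,0,0,0]]]'; python3 -c "
from h import *
snap('scene','s5'); plan(.432,-.347,.098,1.41)"
```

```text
clock: 17.95
position: [0.4332, -0.1929, 0.1221]
tool_rot: [3.141, 0.001, 1.89]
force: [-0.5, 0.3, 9.9]
grip_width: 0.0466
finger_force: 22.4
clock: 18.45
position: [0.4324, -0.1928, 0.2025]
tool_rot: [-3.141, -0.0, 1.889]
force: [-0.2, -0.3, 0.1]
grip_width: 0.046
finger_force: 23.2
clock: 18.95
position: [0.4318, -0.3481, 0.2224]
tool_rot: [3.141, 0.001, 1.89]
force: [0.5, 0.3, 0.3]
grip_width: 0.0459
finger_force: 23.2
clock: 19.45
position: [0.4321, -0.3467, 0.222]
tool_rot: [3.141, 0.0, 1.408]
force: [0.4, -0.5, -0.5]
grip_width: 0.0467
finger_force: 23.2
tool shift [-4.000e-01 -1.000e-01  1.239e+02] wz 0.003 pos [ 0.4322 -0.3467  0.2219] rot [3.141 0.    1.413] j7 0.74
```

View pics/s5.png

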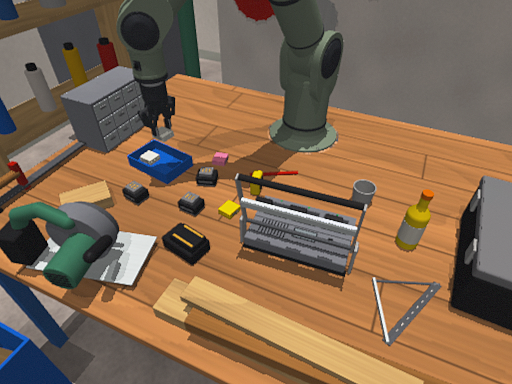

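Cover A lies in the tray (149,156), cover B is held (163,133), and all three batteries are bare. Dropping B.

```bash
python3 -m jog '[[[0,0,30,0,0,0,0],[0,0,30,0,0,0,0],[0,0,30,0,0,0,0],[0,0,22,0,0,0,0],[0,0,11,0,0,0,0]]]'; python3 -m jog '[[[0,0,0,0,0,0,0],[0,0,0,0,0,0,0.75],[0,0,0,0,0,0,0.75],[0,0,0,0,0,0,0.75],[0,0,0,0,0,0,0.75]]]'; python3 -m jog '[[[0,0,-30,0,0,0,0.75],[0,0,-40,0,0,0,0.75],[0,0,-40,0,0,0,1],[0,0,-40,0,0,0,1],[0,0,0,0,0,0,1]]]'; cat >> h.py <<'E'
def mask_near(f,X,query='pack2_mid',thr=95):
    "dark blob joined around a projected point: trace if it hits, else threshold on brown-ness"
    u=np.round(proj(f,X)).astype(int)
    for t in bot.trace(query,f):
        if t['region'][u[1],u[0]] and t['region'].sum()<800: return t['region']*1.
    return None
def pack(fs,p0):
    ms=[(f,mask_near(f,[p0[0],p0[1],.04])) for f in fs]; ok=[(f,m) for f,m in ms if m is not None]
    print('views',len(ok),[m.sum() for f,m in ok])
    for S in [ok]+([[o] for o in ok] if len(ok)>1 else []):
        print(fit([f for f,m in S],[m for f,m in S],PACK,p0))
E
python3 - <<'E'
from h import *
fs=[bot.grab_frame('top'),bot.grab_frame('scene')]
for p0 in [(.433,-.193),(.567,-.165),(.595,-.35)]: print(p0); pack(fs,p0)
for f in fs:
  for q in ['cover0_mid','pack0_mid']: print(q,[(np.round(d['xyz'],4),round(d['conf'],2)) for d in bot.spot_point(q,f)])
E
```

```text
clock: 20.0
position: [0.4317, -0.3465, 0.097]
tool_rot: [-3.14, -0.001, 1.413]
force: [0.1, 0.7, -0.4]
grip_width: 0.046
finger_force: 23.2
clock: 20.5
position: [0.4323, -0.3469, 0.0989]
tool_rot: [3.141, 0.0, 1.41]
force: [0.4, 0.9, 0.3]
grip_width: 0.064
finger_force: 0.0
clock: 21.0
position: [0.4332, -0.348, 0.2532]
tool_rot: [3.135, 0.002, 1.41]
force: [0.1, 0.2, -0.2]
grip_width: 0.0856
finger_force: 0.0
(0.433, -0.193)
views 0 []
[ 0.433 -0.193 -1.4    0.   ]
(0.567, -0.165)
views 0 []
[ 0.567 -0.165 -1.4    0.   ]
(0.595, -0.35)
views 2 [np.float64(344.0), np.float64(408.0)]
[ 0.5991 -0.3587 -0.2012  0.2254]
[ 0.5995 -0.3581 -0.152   0.0877]
[ 0.5965 -0.3625 -0.2616  0.0991]
cover0_mid [(array([ 0.4326, -0.3448,  0.0193]), 0.66), (array([ 0.401 , -0.022 ,  0.0015]), 0.53)]
pack0_mid [(array([ 0.4318, -0.1923,  0.023 ]), 0.53)]
cover0_mid [(array([ 0.4317, -0.3487,  0.0141]), 0.46), (array([ 0.5593, -0.1667,  0.0252]), 0.21)]
pack0_mid [(array([ 0.4363, -0.1959,  0.0273]), 0.79)]
```

```bash
cat >> h.py <<'E'
def dark(f,p0):
    im=f['img'].astype(float); m=(im[...,0]<1.45*im[...,2]+6).astype(np.uint8)
    u=np.round(proj(f,[*p0,.036])).astype(int); m2=np.zeros_like(m); m2[u[1]-22:u[1]+23,u[0]-22:u[0]+23]=m[u[1]-22:u[1]+23,u[0]-22:u[0]+23]
    m2=cv2.morphologyEx(m2,cv2.MORPH_CLOSE,np.ones((3,3),np.uint8)); m2=cv2.morphologyEx(m2,cv2.MORPH_OPEN,np.ones((3,3),np.uint8))
    _,l=cv2.connectedComponents(m2); return (l==l[u[1],u[0]])*1.
def pack2(fs,p0,idx=(0,1)):
    ms=[dark(f,p0) for f in fs]; print([m.sum() for m in ms])
    out=[]
    for S in [(0,1),(0,),(1,)]: out.append(fit([fs[i] for i in S],[ms[i] for i in S],PACK,p0)); print(S,out[-1])
    return out
WELL=lambda k:box(.056,.070,.045,.045)
def well_quad(f,c,yaw,k):
    cs,sn=np.cos(yaw),np.sin(yaw); o=np.array(c)+.085*k*np.array([-sn,cs])
    return np.array([proj(f,(o[0]+cs*a-sn*b,o[1]+sn*a+cs*b,.045)) for a,b in((-.028,-.035),(.028,-.035),(.028,.035),(-.028,.035))])
E
python3 - <<'E'
from h import *
fs=[bot.grab_frame('top'),bot.grab_frame('scene')]
for p0 in [(.433,-.193),(.567,-.165),(.598,-.357)]: print(p0); pack2(fs,p0)
tiles=[]
for f,(x,y) in zip(fs,((160,150),(235,165))):
  a=cv2.resize(cv2.cvtColor(f['img'],cv2.COLOR_RGB2BGR)[y:y+90,x:x+120],None,fx=6,fy=6,interpolation=cv2.INTER_CUBIC)
  b=a.copy()
  for k in(-1,0,1): cv2.polylines(b,[np.round((well_quad(f,(.492,.177),.085,k)-[x,y]+.5)*6).astype(int)],True,(0,0,255),1)
  cv2.imwrite(f'pics/w{x}.png',b if x==160 else b)
  tiles.append(cv2.resize(b,(720,540)))
E
```

```text
(0.433, -0.193)
[np.float64(685.0), np.float64(363.0)]
(0, 1) [ 0.4322 -0.193   0.3345  0.6857]
(0,) [ 0.432  -0.1928  0.2845  0.5651]
(1,) [ 0.4331 -0.1936  0.4067  0.1096]
(0.567, -0.165)
[np.float64(316.0), np.float64(431.0)]
(0, 1) [ 0.5674 -0.1689 -0.0957  0.2242]
(0,) [ 0.5676 -0.1681 -0.0593  0.0914]
(1,) [ 0.5667 -0.1694 -0.097   0.1245]
(0.598, -0.357)
[np.float64(335.0), np.float64(410.0)]
(0, 1) [ 0.5992 -0.3576 -0.2215  0.2367]
(0,) [ 0.5997 -0.3567 -0.1632  0.1019]
(1,) [ 0.5992 -0.3593 -0.3173  0.0961]
```

View pics/w160.png

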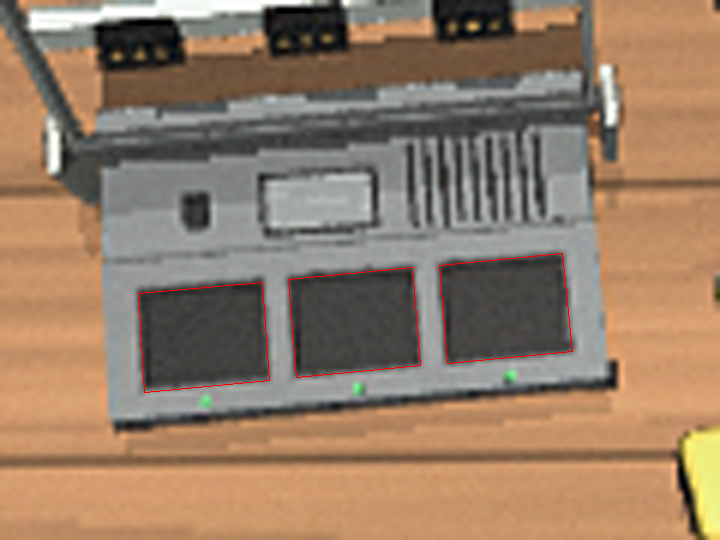

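The red outlines of my dock estimate coincide with the three dark wells (crop 140–570, 255–390). I'll refine that numerically with both cameras.

```bash
python3 - <<'E'
from h import *
fs=[bot.grab_frame('top'),bot.grab_frame('scene')]
def rast(f,c,yaw,win,S=6):
    x0,y0,x1,y1=win; m=np.zeros(((y1-y0)*S,(x1-x0)*S),np.uint8)
    for k in(-1,0,1): cv2.fillConvexPoly(m,np.round(((well_quad(f,c,yaw,k)-[x0,y0]+.5)*S-.5)*16).astype(np.int32),255,shift=4)
    return cv2.resize(m,(x1-x0,y1-y0),interpolation=cv2.INTER_AREA)/255.
for nm,idx in(('top',[0]),('scene',[1])):
  f=fs[idx[0]]; q=np.vstack([well_quad(f,(.492,.177),.085,k) for k in(-1,0,1)]); lo=np.floor(q.min(0)-4).astype(int); hi=np.ceil(q.max(0)+4).astype(int); win=(*lo,*hi)
  g=f['img'].astype(float).mean(2)[win[1]:win[3],win[0]:win[2]]
  def cost(p):
    m=rast(f,(.492+p[0]/100,.177+p[1]/100),.085+p[2]/10,win); A=np.c_[m.ravel(),np.ones(m.size)]; x,r,_,_=np.linalg.lstsq(A,g.ravel(),rcond=None); return r[0]/g.size
  r=minimize(cost,[0,0,0],method='Nelder-Mead',options=dict(initial_simplex=[[0,0,0],[.4,0,0],[0,.4,0],[0,0,.3]]))
  print(nm,.492+r.x[0]/100,.177+r.x[1]/100,.085+r.x[2]/10,r.fun,cost([0,0,0]))
plan(.5675,-.1685,.25,-.08+1.571)
E
```

```text
top 0.49280383398608135 0.17706056968807643 0.0762913521352719 433.1902146065803 457.32170458769804
scene 0.5071398343806339 0.19143234141242416 0.07396826666286195 2156.781823845375 2455.5583093377354
tool shift [197.8 105.1  -1.7] wz -0.081 pos [ 0.4321 -0.3468  0.2483] rot [-3.142 -0.     1.41 ] j7 0.72
```

```bash
python3 -m jog '[[[0,0,0,0,0,-0.081,1],[38,24,0,0,0,0,1],[38,24,0,0,0,0,1],[38,24,0,0,0,0,1],[38,24,0,0,0,0,1]]]'; python3 -m jog '[[[36.5,25,0,0,0,0,1],[0,0,30,0,0,0,1],[0,0,30,0,0,0,1],[0,0,30,0,0,0,1],[0,0,20,0,0,0,1]]]'; python3 -c "
from h import *
plan(.5675,-.1685,.0965,1.491)"
```

```text
clock: 22.3
position: [0.5408, -0.2015, 0.2484]
tool_rot: [3.141, -0.0, 1.491]
force: [0.8, -0.4, 0.2]
grip_width: 0.0859
finger_force: 0.0
clock: 22.8
position: [0.5672, -0.1683, 0.1364]
tool_rot: [-3.14, -0.0, 1.491]
force: [0.1, -0.1, 0.6]
grip_width: 0.0855
finger_force: 0.0
tool shift [-0.2  0.3 39.9] wz 0.0 pos [ 0.5672 -0.1683  0.1364] rot [-3.14  -0.     1.491] j7 0.48
```

```bash
python3 -m jog '[[[0,0,20,0,0,0,1],[0,0,13,0,0,0,1],[0,0,7,0,0,0,1],[0,0,0,0,0,0,1]]]'; python3 -m jog '[[[0,0,0,0,0,0,0],[0,0,0,0,0,0,0],[0,0,0,0,0,0,0],[0,0,0,0,0,0,0],[0,0,0,0,0,0,0]]]' 40; python3 -m jog '[[[0,0,0,0,0,0,0],[0,0,-15,0,0,0,0],[0,0,-25,0,0,0,0],[0,0,-30,0,0,0,0],[0,0,-30,0,0,0,0]]]';python3 -m jog '[[[0,0,-30,0,0,0,0],[0,0,0,0,0,0,0]]]'; python3 - <<'E'
from h import *
snap('scene','s6')
a=cv2.imread('pics/s6.png')[80:240,110:290]; cv2.imwrite('pics/s6c.png',cv2.resize(a,None,fx=4,fy=3.7,interpolation=2))
u=.085*np.array([-np.sin(.078),np.cos(.078)])
print(.4925-u[0],.177-u[1]); plan(.4925-u[0],.177-u[1],.25,1.649)
E
```

```text
clock: 23.2
position: [0.5676, -0.1687, 0.0979]
tool_rot: [-3.141, -0.0, 1.491]
force: [-0.1, 0.1, 0.6]
grip_width: 0.0851
finger_force: 0.0
clock: 23.7
position: [0.5681, -0.1687, 0.0993]
tool_rot: [3.14, 0.0, 1.491]
force: [-3.5, 1.4, 9.0]
grip_width: 0.0508
finger_force: 40.3
clock: 24.2
position: [0.5675, -0.1686, 0.2004]
tool_rot: [3.141, 0.0, 1.491]
force: [0.7, -1.5, -2.2]
grip_width: 0.0507
finger_force: 43.6
clock: 24.4
position: [0.5689, -0.1692, 0.233]
tool_rot: [3.136, 0.0, 1.49]
force: [0.8, 0.8, -2.2]
grip_width: 0.0504
finger_force: 43.6
0.4991232792247856 0.09225843893159316
tool shift [254.7 -89.8 -19.1] wz -0.158 pos [ 0.5683 -0.1688  0.2309] rot [3.138 0.    1.491] j7 0.42
```

View pics/s6c.png

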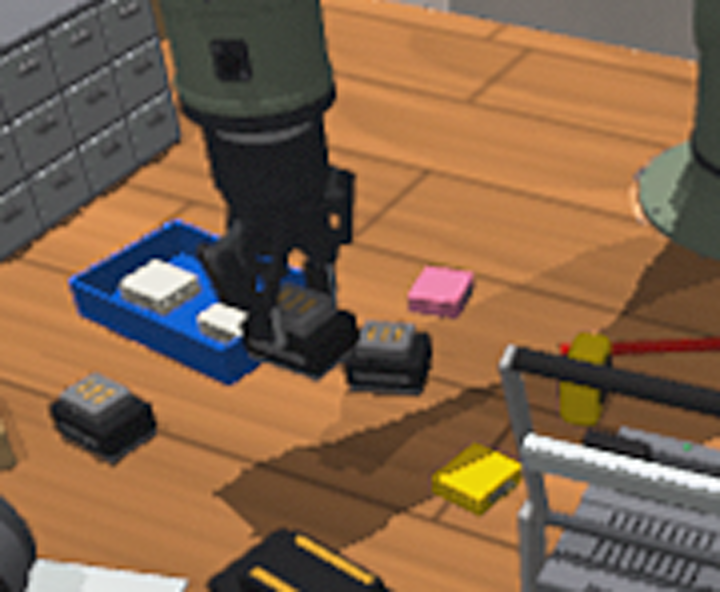

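```bash
python3 - <<'E'
from h import *
f=bot.grab_frame('scene'); s=bot.observe(); p=s['position']; zb=p[2]-.0985; yaw=s['tool_rot'][2]-np.pi/2
sc=lambda u:np.round((u-[110,80]+.5)*[4,3.7])
for name,pts in(('block',box(.052,.066,.006,.036)),('base',box(.048,.062,0,.006)),('tower',box(.038,.043,.036,.05))):
  P=[(p[0]+np.cos(yaw)*a-np.sin(yaw)*b,p[1]+np.sin(yaw)*a+np.cos(yaw)*b,zb+z) for a,b,z in pts]
  print(name,[sc(proj(f,X)).tolist() for X in P])
g=sc(proj(f,(p[0],p[1]+.01,zb+.05)))-sc(proj(f,(p[0],p[1],zb+.05))); print('10mm y ->',g)
E
```

```text
block [[294.0, 321.0], [288.0, 290.0], [366.0, 346.0], [362.0, 315.0], [248.0, 356.0], [241.0, 325.0], [322.0, 383.0], [317.0, 352.0]]
base [[295.0, 329.0], [294.0, 323.0], [363.0, 353.0], [363.0, 347.0], [254.0, 361.0], [252.0, 355.0], [323.0, 387.0], [322.0, 381.0]]
tower [[295.0, 299.0], [292.0, 284.0], [343.0, 315.0], [341.0, 301.0], [261.0, 325.0], [257.0, 310.0], [310.0, 342.0], [307.0, 327.0]]
10mm y -> [12.  4.]
```

```bash
python3 -m jog '[[[0,0,0,0,0,-0.079,0],[0,0,0,0,0,-0.079,0],[35,-7,0,0,0,0,0],[38,-7,0,0,0,0,0],[38,-7,0,0,0,0,0]]]'; python3 -m jog '[[[38,-7,0,0,0,0,0],[38,-7,0,0,0,0,0],[38,-7,0,0,0,0,0],[40,-6,0,0,0,0,0],[0,0,0,0,0,0,0]]]'; python3 -c "
from h import *
plan(.4991,.0923,.15,1.649)"
```

```text
clock: 25.0
position: [0.537, -0.0586, 0.2274]
tool_rot: [-3.14, -0.0, 1.648]
force: [0.6, 0.7, -3.5]
grip_width: 0.0507
finger_force: 43.6
clock: 25.5
position: [0.4975, 0.097, 0.2273]
tool_rot: [-3.139, -0.001, 1.656]
force: [0.8, -1.3, -3.2]
grip_width: 0.0505
finger_force: 43.6
tool shift [-4.8  1.2 77.3] wz 0.007 pos [0.4975 0.097  0.2273] rot [-3.139e+00 -1.000e-03  1.656e+00] j7 0.07
```

```bash
python3 -m jog '[[[-4.8,1.2,20,0,0,0.005,0],[0,0,25,0,0,0,0],[0,0,22,0,0,0,0],[0,0,10,0,0,0,0],[0,0,0,0,0,0,0]]]'; python3 -m jog '[[[0,0,2,0,0,0,0],[0,0,2,0,0,0,0],[0,0,2,0,0,0,0]]]'; python3 -m jog '[[[0,0,2,0,0,0,0],[0,0,2,0,0,0,0],[0,0,0,0,0,0,0]]]'; python3 -m jog '[[[0,0,2,0,0,0,0],[0,0,0,0,0,0,0]]]';python3 -c "
from h import *
plan(.4991,.0923,.13,1.649)"
```

```text
clock: 26.0
position: [0.5002, 0.0866, 0.1501]
tool_rot: [-3.139, 0.001, 1.643]
force: [-0.2, 0.3, -2.0]
grip_width: 0.0507
finger_force: 43.5
clock: 26.3
position: [0.5011, 0.0872, 0.1458]
tool_rot: [3.14, -0.0, 1.644]
force: [0.5, 1.0, -1.8]
grip_width: 0.0508
finger_force: 43.6
clock: 26.6
position: [0.5014, 0.0885, 0.1421]
tool_rot: [3.14, -0.002, 1.645]
force: [-3.7, 6.9, 17.1]
grip_width: 0.05
finger_force: 46.3
clock: 26.8
position: [0.5013, 0.0889, 0.1403]
tool_rot: [3.14, -0.002, 1.645]
force: [-5.0, 11.5, 19.4]
grip_width: 0.0508
finger_force: 48.6
tool shift [ 3.5 -2.  10.3] wz -0.004 pos [0.5013 0.0889 0.1403] rot [ 3.140e+00 -2.000e-03  1.645e+00] j7 0.16
```

```bash
python3 -m jog '[[[0,0,-6,0,0,0,0],[4.5,-1.5,0,0,0,0,0],[0,0,0,0,0,0,0],[0,0,0,0,0,0,0]]]'; python3 -c "
from h import *
plan(.4991,.0923,.13,1.649)
for n in ('top','scene'):
  f=bot.grab_frame(n); print([(np.round(d['xyz'],4),round(d['conf'],2)) for d in bot.spot_point('pack0_mid',f)])"; python3 -m jog '[[[0,0,3,0,0,0,0],[0,0,2,0,0,0,0],[0,0,2,0,0,0,0],[0,0,0,0,0,0,0]]]';  python3 -m jog '[[[0,0,2,0,0,0,0],[0,0,0,0,0,0,0]]]'
```

```text
clock: 27.2
position: [0.4988, 0.0916, 0.1451]
tool_rot: [-3.141, 0.0, 1.644]
force: [-0.1, 0.4, -1.6]
grip_width: 0.0503
finger_force: 46.3
tool shift [ 0.7  0.3 15.1] wz -0.005 pos [0.4988 0.0916 0.1451] rot [-3.141  0.     1.644] j7 0.15
[(array([ 0.4309, -0.191 ,  0.0234]), 0.89)]
[(array([ 0.4333, -0.1918,  0.0271]), 0.79)]
clock: 27.8
position: [0.4989, 0.0914, 0.138]
tool_rot: [-3.141, 0.0, 1.644]
force: [-0.0, 0.0, -2.2]
grip_width: 0.0507
finger_force: 46.3
clock: 28.0
position: [0.4989, 0.0915, 0.1361]
tool_rot: [-3.141, 0.0, 1.644]
force: [-0.5, -0.2, -2.2]
grip_width: 0.0503
finger_force: 46.2
```

Free entry now (bottom about 6 mm below the mouth). Continuing.

```bash
python3 -m jog '[[[0,0,2,0,0,0,0],[0,0,2,0,0,0,0],[0,0,0,0,0,0,0]]]'; python3 -m jog '[[[0,0,2,0,0,0,0],[0,0,1,0,0,0,0],[0,0,0,0,0,0,0]]]'
```

```text
clock: 28.3
position: [0.4989, 0.0915, 0.132]
tool_rot: [-3.141, 0.0, 1.644]
force: [-0.4, 0.7, -2.1]
grip_width: 0.0506
finger_force: 46.2
clock: 28.6
position: [0.4991, 0.0914, 0.1293]
tool_rot: [3.142, 0.0, 1.644]
force: [-0.5, -1.5, 1.3]
grip_width: 0.0504
finger_force: 46.6
```

```bash
python3 -m jog '[[[0,0,0,0,0,0,1],[0,0,0,0,0,0,1],[0,0,0,0,0,0,1],[0,0,-10,0,0,0,1],[0,0,-30,0,0,0,1]]]'; python3 -m jog '[[[0,0,-30,0,0,0,1],[0,0,-30,0,0,0,1],[0,0,-20,0,0,-0.122,1],[0,0,0,0,0,-0.122,1],[0,0,0,0,0,0,1]]]'; python3 -m jog '[[[-33,-20,0,0,0,0,1],[-33,-20,0,0,0,0,1],[-33,-20,0,0,0,0,1],[-33,-20,0,0,0,0,1],[-33,-20,0,0,0,0,1]]]'; python3 -m jog '[[[-33,-20,0,0,0,0,1],[-33,-20,0,0,0,0,1],[-18,-11,0,0,0,0,1],[0,0,0,0,0,0,1],[0,0,0,0,0,0,1]]]'; python3 - <<'E'
from h import *
fs=[bot.grab_frame('top'),bot.grab_frame('scene')]
for f in fs:
   for q in ('pack0_mid','cover0_mid','tray','saw_pack'): print(q,[(np.round(d['xyz'],4),round(d['conf'],2)) for d in bot.spot_point(q,f)])
pack2(fs,(.433,-.193))
plan(.433,-.193,.0965,1.888)
E
```

```text
clock: 29.1
position: [0.4981, 0.0913, 0.1687]
tool_rot: [-3.138, 0.001, 1.644]
force: [-0.0, 1.1, 0.1]
grip_width: 0.0858
finger_force: 0.0
clock: 29.6
position: [0.4991, 0.0915, 0.2505]
tool_rot: [3.14, -0.0, 1.89]
force: [-0.0, 0.1, -0.6]
grip_width: 0.0858
finger_force: 0.0
clock: 30.1
position: [0.4546, -0.0979, 0.2493]
tool_rot: [-3.141, -0.0, 1.883]
force: [0.7, -0.4, 0.1]
grip_width: 0.0855
finger_force: 0.0
clock: 30.6
position: [0.4329, -0.192, 0.2492]
tool_rot: [-3.141, -0.0, 1.884]
force: [-0.6, -0.6, -0.8]
grip_width: 0.0857
finger_force: 0.0
pack0_mid [(array([0.4915, 0.1786, 0.0412]), 0.6)]
cover0_mid [(array([0.5943, 0.1857, 0.0829]), 0.74)]
tray [(array([0.5004, 0.0896, 0.0559]), 0.26)]
saw_pack [(array([ 0.7096, -0.0964, -0.    ]), 0.6)]
pack0_mid [(array([ 0.4338, -0.1927,  0.0273]), 0.79), (array([ 0.421 , -0.4423,  0.0175]), 0.2), (array([ 0.5965, -0.3533,  0.0201]), 0.19)]
cover0_mid [(array([ 0.4307, -0.347 ,  0.012 ]), 0.72), (array([ 0.5958, -0.3532,  0.0255]), 0.22)]
tray [(array([ 0.4237, -0.3909,  0.0013]), 0.59)]
saw_pack [(array([ 0.7118, -0.099 ,  0.0017]), 0.87), (array([ 0.4239, -0.3883,  0.0006]), 0.73)]
[np.float64(1106.0), np.float64(354.0)]
(0, 1) [ 0.4328 -0.1945  0.3378  0.8519]
(0,) [ 0.4292 -0.2295 -0.2987  0.6762]
(1,) [ 0.4337 -0.1929  0.4131  0.1353]
tool shift [ -0.9  -0.5 152.8] wz 0.0 pos [ 0.4332 -0.1919  0.2493] rot [-3.142 -0.     1.888] j7 0.86
```

```bash
python3 -m jog '[[[-1,-0.5,35,0,0,0,1],[0,0,35,0,0,0,1],[0,0,35,0,0,0,1],[0,0,25,0,0,0,1],[0,0,15,0,0,0,1]]]'; python3 -m jog '[[[0,0,7.5,0,0,0,1],[0,0,0,0,0,0,1],[0,0,0,0,0,0,0],[0,0,0,0,0,0,0],[0,0,0,0,0,0,0]]]' 40; python3 -m jog '[[[0,0,0,0,0,0,0],[0,0,0,0,0,0,0],[0,0,0,0,0,0,0]]]'; python3 -m jog '[[[0,0,-15,0,0,0,0],[0,0,-25,0,0,0,0],[0,0,-30,0,0,0,0],[0,0,-30,0,0,0,0],[0,0,-30,0,0,0,0]]]'; python3 -m jog '[[[0,0,0,0,0,0.12,0],[0,0,0,0,0,0.12,0],[0,0,0,0,0,0,0],[0,0,0,0,0,0,0]]]'; python3 -c "
from h import *
plan(.4925,.1765,.15,1.646)"
```

```text
clock: 31.6
position: [0.4324, -0.193, 0.1024]
tool_rot: [-3.14, -0.001, 1.888]
force: [0.7, -0.1, 0.9]
grip_width: 0.0851
finger_force: 0.0
clock: 32.1
position: [0.4333, -0.1933, 0.0977]
tool_rot: [3.14, 0.001, 1.888]
force: [-1.4, 0.8, 12.2]
grip_width: 0.051
finger_force: 39.4
clock: 32.4
position: [0.4334, -0.1933, 0.0977]
tool_rot: [3.14, 0.001, 1.888]
force: [-1.0, 0.9, 10.6]
grip_width: 0.0504
finger_force: 39.7
clock: 32.9
position: [0.4327, -0.1931, 0.2284]
tool_rot: [3.141, 0.0, 1.888]
force: [0.7, 0.1, -2.4]
grip_width: 0.0505
finger_force: 44.5
clock: 33.3
position: [0.4329, -0.193, 0.2269]
tool_rot: [-3.142, 0.0, 1.652]
force: [-0.7, 0.4, -2.9]
grip_width: 0.0507
finger_force: 44.5
tool shift [363.5  89.3  76.9] wz 0.006 pos [ 0.4329 -0.193   0.2269] rot [-3.142  0.     1.652] j7 0.71
```

```bash
python3 -m jog '[[[36,9,0,0,0,0.006,0],[36,9,0,0,0,0,0],[36,9,0,0,0,0,0],[36,9,0,0,0,0,0],[36,9,0,0,0,0,0]]]'; python3 -m jog '[[[36,9,0,0,0,0,0],[36,9,0,0,0,0,0],[36,9,0,0,0,0,0],[36,9,0,0,0,0,0],[36,9,0,0,0,0,0]]]'; python3 -m jog '[[[3.5,0,20,0,0,0,0],[0,0,25,0,0,0,0],[0,0,20,0,0,0,0],[0,0,9,0,0,0,0],[0,0,0,0,0,0,0]]]';  python3 -m jog '[[[0,0,0,0,0,0,0],[0,0,0,0,0,0,0]]]'; python3 -c "
from h import *
plan(.4925,.1765,.1275,1.646)"
```

```text
clock: 33.8
position: [0.4648, -0.009, 0.2268]
tool_rot: [-3.141, -0.0, 1.645]
force: [1.8, -0.2, -2.5]
grip_width: 0.0505
finger_force: 44.5
clock: 34.3
position: [0.4969, 0.1737, 0.2267]
tool_rot: [-3.141, 0.0, 1.645]
force: [0.8, -1.0, -2.0]
grip_width: 0.0508
finger_force: 44.5
clock: 34.8
position: [0.4964, 0.1754, 0.152]
tool_rot: [-3.14, 0.001, 1.643]
force: [-0.0, 0.6, -1.7]
grip_width: 0.0503
finger_force: 44.5
clock: 35.0
position: [0.4972, 0.1758, 0.1537]
tool_rot: [3.14, -0.001, 1.642]
force: [0.8, 0.2, -1.8]
grip_width: 0.0507
finger_force: 44.5
tool shift [ 1.  -4.6 26.2] wz -0.004 pos [0.4972 0.1758 0.1537] rot [ 3.140e+00 -1.000e-03  1.642e+00] j7 0.02
```

```bash
python3 -m jog '[[[1,-4.3,2,0,0,0,0],[0,0,4,0,0,0,0],[0,0,3,0,0,0,0],[0,0,0,0,0,0,0],[0,0,0,0,0,0,0]]]'; python3 -m jog '[[[0,0,2,0,0,0,0],[0,0,2,0,0,0,0],[0,0,0,0,0,0,0]]]';  python3 -m jog '[[[0,0,2,0,0,0,0],[0,0,2,0,0,0,0],[0,0,0,0,0,0,0]]]'; python3 -c "
from h import *
plan(.4925,.1765,.1275,1.646)"
```

```text
clock: 35.5
position: [0.4924, 0.1764, 0.1437]
tool_rot: [-3.141, 0.0, 1.642]
force: [-0.2, -0.1, -2.6]
grip_width: 0.0509
finger_force: 44.5
clock: 35.8
position: [0.4923, 0.1764, 0.1395]
tool_rot: [-3.141, 0.0, 1.642]
force: [0.3, 0.0, -2.7]
grip_width: 0.0507
finger_force: 44.5
clock: 36.1
position: [0.4923, 0.1764, 0.1355]
tool_rot: [-3.141, 0.0, 1.642]
force: [0.4, -0.3, -2.4]
grip_width: 0.0506
finger_force: 44.5
tool shift [0.1 0.2 8. ] wz -0.004 pos [0.4923 0.1764 0.1355] rot [-3.141  0.     1.642] j7 0.03
```

```bash
python3 -m jog '[[[0,0,2,0,0,0,0],[0,0,2,0,0,0,0],[0,0,2,0,0,0,0],[0,0,1,0,0,0,0],[0,0,0,0,0,0,0]]]'; python3 -m jog '[[[0,0,0,0,0,0,1],[0,0,0,0,0,0,1],[0,0,0,0,0,0,1],[0,0,-10,0,0,0,1],[0,0,-30,0,0,0,1]]]'; python3 -m jog '[[[0,0,-30,0,0,0,1],[0,0,-30,0,0,0,1],[0,0,-20,0,0,0.128,1],[0,0,0,0,0,0.128,1],[0,0,0,0,0,0,1]]]'; python3 -c "
from h import *
plan(.599,-.3575,.25,1.39)"
```

```text
clock: 36.6
position: [0.4923, 0.1764, 0.1287]
tool_rot: [-3.141, 0.0, 1.642]
force: [-1.9, 0.1, 1.1]
grip_width: 0.0504
finger_force: 44.8
clock: 37.1
position: [0.4916, 0.176, 0.1682]
tool_rot: [-3.139, 0.001, 1.642]
force: [0.0, -0.5, 1.0]
grip_width: 0.0852
finger_force: 0.0
clock: 37.6
position: [0.4924, 0.1767, 0.2498]
tool_rot: [3.141, -0.001, 1.384]
force: [-0.2, -0.5, -0.3]
grip_width: 0.0856
finger_force: 0.0
tool shift [-5.050e+02  2.041e+02 -2.000e-01] wz -0.006 pos [0.4924 0.1767 0.2498] rot [ 3.141e+00 -1.000e-03  1.384e+00] j7 -0.27
```

```bash
python3 -m jog '[[[-39,16,0,0,0,0,1],[-39,16,0,0,0,0,1],[-39,16,0,0,0,0,1],[-39,16,0,0,0,0,1],[-39,16,0,0,0,0,1]]]';python3 -m jog '[[[-39,16,0,0,0,0,1],[-39,16,0,0,0,0,1],[-39,16,0,0,0,0,1],[-39,16,0,0,0,0,1],[-39,16,0,0,0,0,1]]]';python3 -m jog '[[[-39,15,0,0,0,0,1],[-39,15,0,0,0,0,1],[-37,14,0,0,0,0,1],[0,0,0,0,0,0,1],[0,0,0,0,0,0,1]]]'; python3 - <<'E'
from h import *
fs=[snap('top','t7'),snap('scene','s7')]
for f in fs:
   for q in ('pack2_mid','cover0_mid','tray'): print(q,[(np.round(d['xyz'],4),round(d['conf'],2)) for d in bot.spot_point(q,f)])
pack2(fs,(.599,-.3575))
plan(.599,-.3575,.0965,1.39)
a=cv2.imread('pics/s7.png')[90:280,110:370]; cv2.imwrite('pics/s7c.png',cv2.resize(a,None,fx=3,fy=3,interpolation=2))
E
```

```text
clock: 38.1
position: [0.535, -0.0316, 0.2488]
tool_rot: [-3.141, 0.0, 1.39]
force: [0.8, 0.8, 0.7]
grip_width: 0.0848
finger_force: 0.0
clock: 38.6
position: [0.5777, -0.2381, 0.2487]
tool_rot: [-3.141, -0.0, 1.39]
force: [0.1, 0.7, -0.3]
grip_width: 0.0854
finger_force: 0.0
clock: 39.1
position: [0.5992, -0.3584, 0.2482]
tool_rot: [-3.14, -0.0, 1.387]
force: [0.8, 0.7, 0.1]
grip_width: 0.0855
finger_force: 0.0
pack2_mid []
cover0_mid [(array([ 0.4888,  0.1764, -0.0017]), 0.42), (array([0.4904, 0.1775, 0.0402]), 0.3)]
tray [(array([ 0.4236, -0.3903, -0.0008]), 0.7)]
pack2_mid [(array([ 0.597 , -0.3505,  0.0239]), 0.65), (array([0.6437, 0.1865, 0.2663]), 0.26)]
cover0_mid [(array([ 0.4323, -0.3503,  0.0125]), 0.62)]
tray [(array([ 4.252e-01, -3.903e-01, -1.000e-04]), 0.84)]
[np.float64(1626.0), np.float64(397.0)]
(0, 1) [ 0.5996 -0.3581 -0.3081  0.8974]
(0,) [ 0.5888 -0.4026  1.5601  0.7686]
(1,) [ 0.5995 -0.3584 -0.3058  0.12  ]
tool shift [ -0.9  -1.1 152.5] wz -0.003 pos [ 0.6002 -0.3569  0.249 ] rot [ 3.141 -0.     1.387] j7 0.59
```

View pics/s7c.png

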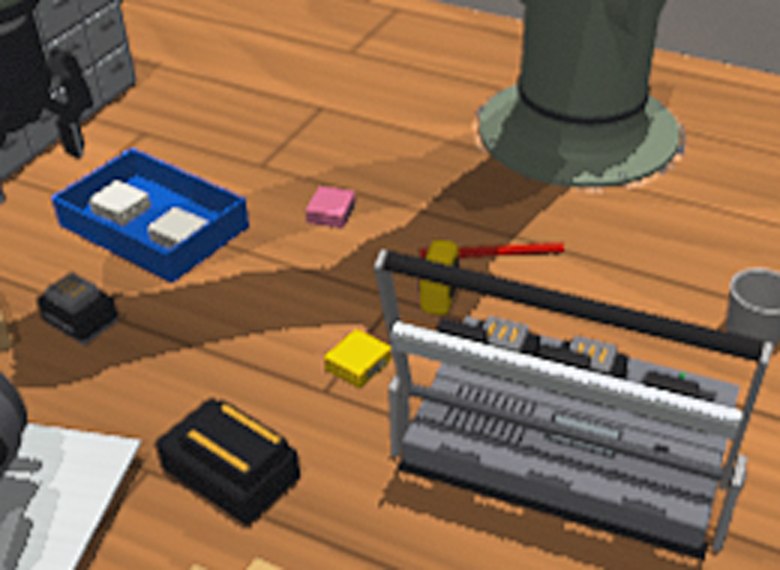

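Two batteries sit in their wells (500,330) and (595,350), and both covers are in the tray. Battery C is unmoved at (78,305), so I'll grasp it.

```bash
python3 -m jog '[[[-1,-1,35,0,0,0.02,1],[0,0,35,0,0,0,1],[0,0,35,0,0,0,1],[0,0,25,0,0,0,1],[0,0,15,0,0,0,1]]]'; python3 -m jog '[[[0,0,6.5,0,0,0,1],[0,0,0,0,0,0,1],[0,0,0,0,0,0,0],[0,0,0,0,0,0,0],[0,0,0,0,0,0,0]]]' 40; python3 -m jog '[[[0,0,0,0,0,0,0],[0,0,0,0,0,0,0],[0,0,0,0,0,0,0]]]'; python3 -m jog '[[[0,0,-15,0,0,0,0],[0,0,-25,0,0,0,0],[0,0,-30,0,0,0,0],[0,0,-30,0,0,0,0],[0,0,-30,0,0,0,0]]]'; python3 -m jog '[[[0,0,0,0,0,-0.139,0],[0,0,0,0,0,-0.139,0],[0,0,0,0,0,0,0],[0,0,0,0,0,0,0]]]'; python3 -c "
from h import *
u=.085*np.array([-np.sin(.078),np.cos(.078)])
print(.4925+u[0],.177+u[1]); plan(.4925+u[0],.1765+u[1],.15,1.646)"
```

```text
clock: 40.0
position: [0.5983, -0.3576, 0.1017]
tool_rot: [-3.14, -0.001, 1.366]
force: [0.0, -0.3, -0.4]
grip_width: 0.0853
finger_force: 0.0
clock: 40.5
position: [0.5992, -0.3585, 0.0987]
tool_rot: [3.14, 0.0, 1.366]
force: [-1.4, 2.1, 6.8]
grip_width: 0.0509
finger_force: 40.4
clock: 40.8
position: [0.5992, -0.3585, 0.0987]
tool_rot: [3.14, 0.0, 1.366]
force: [-1.3, 1.3, 7.5]
grip_width: 0.0507
finger_force: 40.6
clock: 41.3
position: [0.5987, -0.3583, 0.2298]
tool_rot: [3.141, 0.0, 1.366]
force: [-0.5, -1.1, -2.6]
grip_width: 0.0505
finger_force: 43.4
clock: 41.7
position: [0.5987, -0.3584, 0.228]
tool_rot: [3.141, 0.0, 1.639]
force: [0.1, -0.3, -2.9]
grip_width: 0.0508
finger_force: 43.5
0.4858767207752144 0.26174156106840685
tool shift [625.9 -70.2  78. ] wz -0.007 pos [ 0.5987 -0.3584  0.228 ] rot [3.141 0.    1.639] j7 0.81
```

```bash
python3 -m jog '[[[39,-4.4,0,0,0,0,0],[39,-4.4,0,0,0,0,0],[39,-4.4,0,0,0,0,0],[39,-4.4,0,0,0,0,0],[39,-4.4,0,0,0,0,0]]]'; python3 -m jog '[[[39,-4.4,0,0,0,0,0],[39,-4.4,0,0,0,0,0],[39,-4.4,0,0,0,0,0],[39,-4.4,0,0,0,0,0],[39,-4.4,0,0,0,0,0]]]'; python3 -m jog '[[[39,-4.4,0,0,0,0,0],[39,-4.4,0,0,0,0,0],[39,-4.4,0,0,0,0,0],[39,-4.4,0,0,0,0,0],[39,-4.4,0,0,0,0,0]]]'; python3 -m jog '[[[39,-4.4,0,0,0,-0.007,0],[0,0,0,0,0,0,0],[0,0,20,0,0,0,0],[0,0,20,0,0,0,0],[0,0,20,0,0,0,0]]]';  python3 -m jog '[[[0,0,10,0,0,0,0],[0,0,0,0,0,0,0],[0,0,0,0,0,0,0]]]'; python3 -c "
from h import *
plan(.4859,.2612,.1295,1.646)"
```

```text
clock: 42.2
position: [0.5621, -0.164, 0.2275]
tool_rot: [3.142, 0.0, 1.639]
force: [1.4, 0.1, -3.4]
grip_width: 0.0503
finger_force: 43.5
clock: 42.7
position: [0.526, 0.0289, 0.2276]
tool_rot: [3.141, -0.0, 1.639]
force: [0.7, 0.5, -1.3]
grip_width: 0.0507
finger_force: 43.5
clock: 43.2
position: [0.4899, 0.2219, 0.2276]
tool_rot: [3.141, -0.0, 1.639]
force: [-0.1, 0.1, -2.6]
grip_width: 0.0506
finger_force: 43.5
clock: 43.7
position: [0.4832, 0.2588, 0.1668]
tool_rot: [3.141, 0.0, 1.647]
force: [0.1, 0.2, -2.5]
grip_width: 0.0507
finger_force: 43.5
clock: 44.0
position: [0.4835, 0.2588, 0.1579]
tool_rot: [3.141, -0.0, 1.649]
force: [0.6, 0.3, -2.6]
grip_width: 0.0503
finger_force: 43.4
tool shift [ 2.2  2.6 28.4] wz 0.003 pos [0.4835 0.2588 0.1579] rot [ 3.141 -0.     1.649] j7 -0.12
```

```bash
python3 -m jog '[[[2.2,2.4,4,0,0,0,0],[0,0,5,0,0,0,0],[0,0,4,0,0,0,0],[0,0,0,0,0,0,0],[0,0,0,0,0,0,0]]]'; python3 -m jog '[[[0,0,2,0,0,0,0],[0,0,2,0,0,0,0],[0,0,0,0,0,0,0]]]';  python3 -m jog '[[[0,0,2,0,0,0,0],[0,0,2,0,0,0,0],[0,0,0,0,0,0,0]]]'; python3 -c "
from h import *
plan(.4859,.2612,.1295,1.646)"
```

```text
clock: 44.5
position: [0.4853, 0.2612, 0.1442]
tool_rot: [-3.141, 0.0, 1.651]
force: [-0.8, 0.0, -3.1]
grip_width: 0.0507
finger_force: 43.4
clock: 44.8
position: [0.4853, 0.2613, 0.1401]
tool_rot: [-3.141, 0.0, 1.651]
force: [0.3, 0.5, -2.9]
grip_width: 0.0505
finger_force: 43.4
clock: 45.1
position: [0.4854, 0.2613, 0.1361]
tool_rot: [-3.142, 0.0, 1.651]
force: [0.5, 0.3, -2.5]
grip_width: 0.0506
finger_force: 43.4
tool shift [-0.1  0.5  6.6] wz 0.005 pos [0.4854 0.2613 0.1361] rot [-3.142  0.     1.651] j7 -0.1
```

```bash
python3 -m jog '[[[0,0,2,0,0,0,0],[0,0,2,0,0,0,0],[0,0,2,0,0,0,0],[0,0,1,0,0,0,0],[0,0,0,0,0,0,0]]]'; python3 -m jog '[[[0,0,0,0,0,0,1],[0,0,0,0,0,0,1],[0,0,0,0,0,0,1],[0,0,-10,0,0,0,1],[0,0,-30,0,0,0,1]]]'; python3 -m jog '[[[0,0,-35,0,0,0,1],[0,0,-40,0,0,0,1],[0,0,-40,0,0,0,1],[0,0,-40,0,0,0,1],[0,0,-40,0,0,0,1]]]';python3 -m jog '[[[0,0,-30,0,0,0,1],[0,0,0,0,0,0,1]]]'; python3 - <<'E'
from h import *
fs=[snap('top','t8'),snap('scene','s8')]
for f in fs: print([(np.round(d['xyz'],4),round(d['conf'],2)) for q in ('bar_handle','pack0_mid') for d in bot.spot_point(q,f)])
plan(.641,.189,.41,1.65)
a=cv2.imread('pics/s8.png')[150:280,230:380]; cv2.imwrite('pics/s8c.png',cv2.resize(a,None,fx=4,fy=4,interpolation=2))
E
```

```text
clock: 45.6
position: [0.4854, 0.2614, 0.1292]
tool_rot: [-3.142, -0.0, 1.651]
force: [0.3, 0.7, -0.7]
grip_width: 0.0513
finger_force: 43.7
clock: 46.1
position: [0.4845, 0.2608, 0.1686]
tool_rot: [-3.139, 0.002, 1.651]
force: [-0.3, -0.1, -0.2]
grip_width: 0.0855
finger_force: 0.0
clock: 46.6
position: [0.485, 0.2608, 0.3668]
tool_rot: [3.141, -0.0, 1.65]
force: [-0.4, 1.5, 0.5]
grip_width: 0.0855
finger_force: 0.0
clock: 46.8
position: [0.4862, 0.2612, 0.3987]
tool_rot: [3.137, -0.004, 1.65]
force: [0.3, 0.1, -0.3]
grip_width: 0.0851
finger_force: 0.0
[(array([0.6474, 0.1848, 0.2649]), 0.59), (array([0.4901, 0.1775, 0.0569]), 0.71)]
[(array([0.6432, 0.1858, 0.2651]), 0.71), (array([ 0.7094, -0.0996, -0.0008]), 0.31), (array([0.4937, 0.1769, 0.0567]), 0.6)]
tool shift [-84.4 149.7 -16.5] wz 0.001 pos [0.4851 0.2612 0.3935] rot [-3.140e+00  1.000e-03  1.651e+00] j7 -0.29
```

View pics/s8c.png

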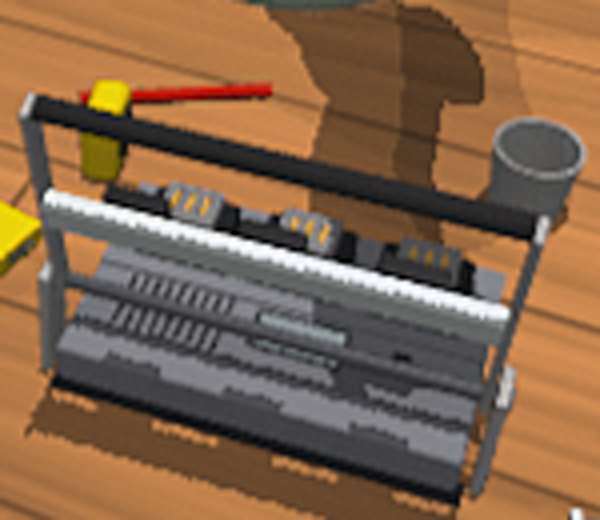

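All three batteries stand in the wells at (195,205), (312,230) and (432,258), looking level. Now shut the bar.

```bash
python3 -m jog '[[[-17,30,-4,0,0,0,1],[-17,30,-4,0,0,0,1],[-17,30,-4,0,0,0,1],[-17,30,-4,0,0,0,1],[-16,30,0,0,0,0,1]]]'; python3 -m jog '[[[0,0,0,0,0,0,1],[0,0,25,0,0,0,1],[0,0,25,0,0,0,1],[0,0,25,0,0,0,1],[0,0,10,0,0,0,1]]]'; python3 -m jog '[[[0,0,3,0,0,0,1],[0,0,0,0,0,0,1]]]'; python3 -c "
from h import *
plan(.641,.189,.321,1.65)"
```

```text
clock: 47.6
position: [0.6428, 0.1887, 0.4099]
tool_rot: [-3.141, 0.0, 1.651]
force: [-0.6, 1.0, 0.9]
grip_width: 0.0852
finger_force: 0.0
clock: 48.1
position: [0.6405, 0.1898, 0.3224]
tool_rot: [-3.138, 0.001, 1.651]
force: [0.3, 0.5, -0.2]
grip_width: 0.0852
finger_force: 0.0
clock: 48.3
position: [0.6416, 0.1897, 0.3227]
tool_rot: [3.142, 0.0, 1.651]
force: [-0.7, 0.1, -0.7]
grip_width: 0.0853
finger_force: 0.0
tool shift [-0.6 -0.7  1.7] wz 0.001 pos [0.6416 0.1897 0.3227] rot [3.142 0.    1.651] j7 -0.0
```

```bash
python3 -m jog '[[[0,0,0,0,0,0,0],[0,0,0,0,0,0,0],[0,0,0,0,0,0,0],[0,0,0,0,0,0,0],[0,0,0,0,0,0,0]]]' 60; python3 -m jog '[[[0,-18.7,-3.4,0,0,0,0],[0,-18.9,-1.5,0,0,0,0],[0,-19,0.4,0,0,0,0],[0,-18.9,2.3,0,0,0,0],[0,-18.5,4.2,0,0,0,0]]]'; python3 -m jog '[[[0,-18,6,0,0,0,0],[0,-17.3,7.8,0,0,0,0],[0,-16.5,9.4,0,0,0,0],[0,-15.4,11.1,0,0,0,0],[0,-14.3,12.5,0,0,0,0]]]'; python3 -m jog '[[[0,-12.9,13.9,0,0,0,0],[0,-11.5,15.1,0,0,0,0],[0,-9.9,16.2,0,0,0,0],[0,-8.3,17.1,0,0,0,0],[0,-6.5,17.8,0,0,0,0]]]'
```

```text
clock: 48.8
position: [0.6419, 0.1895, 0.3228]
tool_rot: [3.141, -0.0, 1.651]
force: [-2.2, 0.2, 2.7]
grip_width: 0.0141
finger_force: 58.6
clock: 49.3
position: [0.5486, 0.1823, 0.3216]
tool_rot: [3.137, -0.001, 1.651]
force: [9.7, 3.2, 1.8]
grip_width: 0.0135
finger_force: 63.5
clock: 49.8
position: [0.4673, 0.176, 0.2742]
tool_rot: [3.137, -0.002, 1.651]
force: [12.6, 5.1, -0.9]
grip_width: 0.0139
finger_force: 66.6
clock: 50.3
position: [0.4179, 0.1722, 0.1935]
tool_rot: [3.14, -0.001, 1.651]
force: [3.9, 7.4, 1.8]
grip_width: 0.014
finger_force: 72.3
```

```bash
python3 -m jog '[[[0,-4.7,18.4,0,0,0,0],[0,-2.8,14,0,0,0,0],[0,-0.5,8,0,0,0,0],[0,-0.5,6,0,0,0,0],[0,0,6,0,0,0,0]]]';  python3 -m jog '[[[0,0,5,0,0,0,0],[0,0,4,0,0,0,0],[0,0,0,0,0,0,0]]]'; python3 -m jog '[[[0,0,0,0,0,0,0],[0,0,0,0,0,0,0]]]'
```

```text
clock: 50.8
position: [0.4085, 0.1715, 0.1408]
tool_rot: [-3.14, -0.001, 1.651]
force: [-6.9, 5.0, 6.7]
grip_width: 0.0139
finger_force: 76.8
clock: 51.1
position: [0.4083, 0.1715, 0.1317]
tool_rot: [-3.14, -0.001, 1.651]
force: [-7.4, 5.8, -3.4]
grip_width: 0.0135
finger_force: 75.9
clock: 51.3
position: [0.4083, 0.1715, 0.1318]
tool_rot: [-3.14, -0.001, 1.652]
force: [-7.9, 5.2, -2.3]
grip_width: 0.0142
finger_force: 75.9
```

```bash
python3 -m jog '[[[0,0,2,0,0,0,0],[0,0,2,0,0,0,0],[0,0,0,0,0,0,0]]]'; python3 -m jog '[[[0,0,2,0,0,0,0],[0,0,2,0,0,0,0],[0,0,0,0,0,0,0]]]'; python3 - <<'E'
from h import *
fs=[snap('top','t9'),snap('scene','s9')]
for f in fs: print([(q,np.round(d['xyz'],4),round(d['conf'],2)) for q in ('bar_handle','pack0_mid') for d in bot.spot_point(q,f)])
a=cv2.imread('pics/s9.png')[150:280,230:380]; cv2.imwrite('pics/s9c.png',cv2.resize(a,None,fx=4,fy=4,interpolation=2))
E
```

```text
clock: 51.6
position: [0.4083, 0.1715, 0.1294]
tool_rot: [-3.139, -0.003, 1.651]
force: [-20.1, 0.8, 62.4]
grip_width: 0.0138
finger_force: 84.3
clock: 51.9
position: [0.4083, 0.1714, 0.1248]
tool_rot: [-3.14, -0.002, 1.651]
force: [-14.9, 1.3, 36.3]
grip_width: 0.0138
finger_force: 90.8
[('bar_handle', array([ 4.195e-01,  4.623e-01, -2.000e-04]), 0.3)]
[('bar_handle', array([0.4074, 0.1701, 0.0803]), 0.81)]
```

View pics/s9c.png

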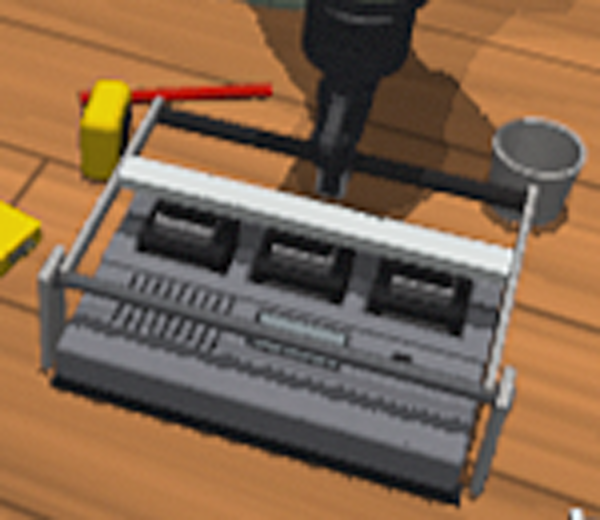

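The bar hit its stop (62 N), with handle z about 0.080. Opening and retreating.

```bash
python3 -m jog '[[[0,0,0,0,0,0,1],[0,0,0,0,0,0,1],[0,0,0,0,0,0,1],[0,0,0,0,0,0,1],[0,0,0,0,0,0,1]]]'; python3 -m jog '[[[0,0,-30,0,0,0,1],[0,0,-40,0,0,0,1],[0,0,-40,0,0,0,1],[0,0,-40,0,0,0,1],[0,0,-20,0,0,0,1]]]'; python3 -m jog '[[[-35,0,0,0,0,0,1],[-35,0,0,0,0,0,1],[-35,0,0,0,0,0,1],[-35,0,0,0,0,0,1],[-35,0,0,0,0,0,1]]]'; python3 -m jog '[[[-35,0,0,0,0,0,1],[-35,0,0,0,0,0,1],[-35,0,0,0,0,0,1],[0,0,0,0,0,0,1]]]'; python3 - <<'E'
from h import *
fs=[snap('top','ta'),snap('scene','sa')]
for f in fs:
  for q in ('bar_handle','cover0_mid','tray','saw_pack','tape_measure','glue_bottle'): print(q,[(np.round(d['xyz'],4),round(d['conf'],2)) for d in bot.spot_point(q,f)])
c=np.array([.4925,.177]);u=np.array([np.cos(.078),np.sin(.078)]);v=np.array([-u[1],u[0]])
tiles=[]
for f,n,(x,y) in zip(fs,('ta','sa'),((160,150),(240,160))):
  a=cv2.resize(cv2.imread(f'pics/{n}.png')[y:y+80,x:x+130],None,fx=5,fy=5,interpolation=2)
  for phi,col in((0,(0,0,255)),(.1,(0,255,0))):
    for k in(-.13,.13):
      h=c+u*(.105-.19*np.cos(phi))+v*k; e=c+u*.105+v*k
      p,q=[np.round((proj(f,X)-[x,y]+.5)*5).astype(int) for X in((*h,.081+.19*np.sin(phi)),(*(c+u*(.105-.15*np.cos(phi))+v*k),.081+.15*np.sin(phi)))]
      cv2.circle(a,tuple(int(i) for i in p),4,col,-1)
  tiles.append(cv2.resize(a,(480,295)))
cv2.imwrite('pics/fin.png',np.vstack(tiles))
E
```

```text
clock: 52.7
position: [0.4093, 0.1709, 0.124]
tool_rot: [3.142, 0.0, 1.651]
force: [-0.9, -0.1, -0.2]
grip_width: 0.0843
finger_force: 0.0
clock: 53.2
position: [0.4097, 0.1709, 0.2967]
tool_rot: [3.139, -0.002, 1.65]
force: [0.1, 0.7, 0.2]
grip_width: 0.0853
finger_force: 0.0
clock: 53.7
position: [0.423, -0.0048, 0.2941]
tool_rot: [3.141, -0.0, 1.651]
force: [-0.3, -0.2, -0.2]
grip_width: 0.0852
finger_force: 0.0
clock: 54.1
position: [0.4313, -0.1122, 0.2942]
tool_rot: [3.141, 0.001, 1.645]
force: [-0.3, 2.0, 0.6]
grip_width: 0.0853
finger_force: 0.0
bar_handle [(array([0.4069, 0.1655, 0.0793]), 0.97), (array([ 0.4307, -0.3428,  0.0179]), 0.62)]
cover0_mid [(array([ 0.4321, -0.3433,  0.0153]), 0.74)]
tray [(array([ 0.4228, -0.3888,  0.0008]), 0.93), (array([0.4976, 0.0868, 0.0428]), 0.27)]
saw_pack [(array([ 7.141e-01, -9.600e-02,  5.000e-04]), 0.6)]
tape_measure [(array([ 0.3991, -0.022 ,  0.0019]), 0.67)]
glue_bottle [(array([ 0.4192,  0.4647, -0.0047]), 0.86)]
bar_handle [(array([0.4063, 0.1658, 0.082 ]), 0.68)]
cover0_mid [(array([ 0.43  , -0.3493,  0.0097]), 0.69)]
tray [(array([ 0.4245, -0.391 ,  0.0007]), 0.63), (array([0.4986, 0.096 , 0.0416]), 0.5)]
saw_pack [(array([ 0.7085, -0.1015,  0.0021]), 0.55)]
tape_measure [(array([ 0.4016, -0.0253, -0.0012]), 0.6), (array([0.4935, 0.1771, 0.0495]), 0.45)]
glue_bottle [(array([ 0.4265,  0.4608, -0.0019]), 0.98)]
```

View pics/fin.png

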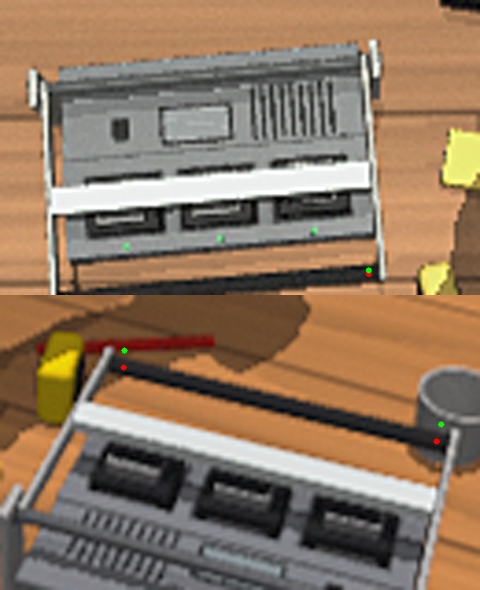

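In both views the handle lies on the red "fully shut" marks, (369,272) and (123,367), rather than the green 0.1 rad marks. The measured handle height is 79–82 mm against 81 mm nominal. The covers are in the tray and the other things haven't moved, so I'm handing in.

```bash
python3 -c "
from workcell import bot
print(bot.job_done())"
```

```text
the job is handed in; nothing more can be done
None
```

I handed the job in at about 54 s, but the hand-in returned no verdict: all three batteries stand in their own wells, both white covers are in the blue tray, the contact bar is shut to its stop, and the other things on the bench look unmoved.

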